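# Close the shield covers of a radio board and restart its test

## Task

Close up the radio board and restart its test. First switch the board off with the red key on the test unit; then push all three plug-in modules fully home in their sockets and fit every loose shield cover on the bench over a shield frame of the board (one to a frame, any frame; a frame with no cover stays open), pressing each cover down until it is fully home and level. Only when all that is done, press the yellow key (supply on) and after it the green key (start test), one key at a time and each fully down and let up again, and leave the other things on the bench where they are.

Things in the scene. Friction and masses are not known exactly. Their poses are not given: they have to be found in the camera images.
- board: green circuit board 230 (x) x 210 (y) on an aluminium carrier fixed to the bench, its top face 18 above the bench. On it: four equal open tin-plate shield frames, 52 (x) x 36 (y) outside, wall 2, rim 36 above the bench, and three plug-in modules near its -x edge; all else on it is lower than the frames. Origin: centre of the underside, on the bench; z up
- home_1 (a point): centre of frame 1, 22 above the bench: where a cover's origin lies when fully home on it; axes as the board's (a cover's x lies along x, either way round). Spring-finger strips in the frame stand 5 above its rim, so a cover laid on loosely rests level, 5 too high; pushing it down takes about 6 N and the strips then stay down
- home_2 (a point): centre of frame 2, 22 above the bench: where a cover's origin lies when fully home on it; axes as the board's (a cover's x lies along x, either way round). Spring-finger strips in the frame stand 5 above its rim, so a cover laid on loosely rests level, 5 too high; pushing it down takes about 6 N and the strips then stay down
- home_3 (a point): centre of frame 3, 22 above the bench: where a cover's origin lies when fully home on it; axes as the board's (a cover's x lies along x, either way round). Spring-finger strips in the frame stand 5 above its rim, so a cover laid on loosely rests level, 5 too high; pushing it down takes about 6 N and the strips then stay down
- home_4 (a point): centre of frame 4, 22 above the bench: where a cover's origin lies when fully home on it; axes as the board's (a cover's x lies along x, either way round). Spring-finger strips in the frame stand 5 above its rim, so a cover laid on loosely rests level, 5 too high; pushing it down takes about 6 N and the strips then stay down
- cover_1: loose shield cover 1 (None if absent): bright metal cap 60 (x) x 44 (y) x 16 high outside, top plate 2 thick, open below, skirt wall 2, about 35 g, small dark holes in its top. The skirt goes over the outside of a frame with 2 to spare all round. All covers are alike and fit any frame. Starts the right way up on the bench. Origin: centre of its open underside, z up
- cover_2: loose shield cover 2 (None if absent): bright metal cap 60 (x) x 44 (y) x 16 high outside, top plate 2 thick, open below, skirt wall 2, about 35 g, small dark holes in its top. The skirt goes over the outside of a frame with 2 to spare all round. All covers are alike and fit any frame. Starts the right way up on the bench. Origin: centre of its open underside, z up
- cover_3: loose shield cover 3 (None if absent): bright metal cap 60 (x) x 44 (y) x 16 high outside, top plate 2 thick, open below, skirt wall 2, about 35 g, small dark holes in its top. The skirt goes over the outside of a frame with 2 to spare all round. All covers are alike and fit any frame. Starts the right way up on the bench. Origin: centre of its open underside, z up
- cover_4: loose shield cover 4 (None if absent): bright metal cap 60 (x) x 44 (y) x 16 high outside, top plate 2 thick, open below, skirt wall 2, about 35 g, small dark holes in its top. The skirt goes over the outside of a frame with 2 to spare all round. All covers are alike and fit any frame. Starts the right way up on the bench. Origin: centre of its open underside, z up
- module_1_top (a point): centre of the top of plug-in module 1: a steel box 28 x 28 x 20 high with a yellow patch on top, in a black socket along the board's robot-side edge, 60 from the next. Its top is 44 above the bench when fully home and up to 50 when it stands proud; pushing it in takes about 7 N and it stays where it is left
- module_2_top (a point): centre of the top of plug-in module 2: a steel box 28 x 28 x 20 high with a yellow patch on top, in a black socket along the board's robot-side edge, 60 from the next. Its top is 44 above the bench when fully home and up to 50 when it stands proud; pushing it in takes about 7 N and it stays where it is left
- module_3_top (a point): centre of the top of plug-in module 3: a steel box 28 x 28 x 20 high with a yellow patch on top, in a black socket along the board's robot-side edge, 60 from the next. Its top is 44 above the bench when fully home and up to 50 when it stands proud; pushing it in takes about 7 N and it stays where it is left
- key_red (a joint): travel of the red key: board supply off, m: 0 up, 0.004 fully down; spring return, about 4 N to push fully down; counts as pressed past 0.0026
- key_red_top (a point): centre of the top face of the red key: board supply off; 43 above the bench when up. The three square keys, 22 x 22, stand 9 high in a row 48 apart (red leftmost as seen from the robot, yellow, green) near the robot-side edge of a grey test unit 110 deep x 170 wide x 34 high with a dark blue screen, lying flat and fixed
- key_yellow (a joint): travel of the yellow key: board supply on, m: 0 up, 0.004 fully down; spring return, about 4 N to push fully down; counts as pressed past 0.0026
- key_yellow_top (a point): centre of the top face of the yellow key: board supply on; 43 above the bench when up. The three square keys, 22 x 22, stand 9 high in a row 48 apart (red leftmost as seen from the robot, yellow, green) near the robot-side edge of a grey test unit 110 deep x 170 wide x 34 high with a dark blue screen, lying flat and fixed
- key_green (a joint): travel of the green key: start test, m: 0 up, 0.004 fully down; spring return, about 4 N to push fully down; counts as pressed past 0.0026
- key_green_top (a point): centre of the top face of the green key: start test; 43 above the bench when up. The three square keys, 22 x 22, stand 9 high in a row 48 apart (red leftmost as seen from the robot, yellow, green) near the robot-side edge of a grey test unit 110 deep x 170 wide x 34 high with a dark blue screen, lying flat and fixed
- screwdriver: screwdriver lying flat, 200 long, orange handle; origin under its middle. Not part of the job
- tape: roll of black tape lying flat, 80 diameter, 18 high; origin at the centre of its underside. Not part of the job
- tub: clear plastic tub, 96 diameter at the mouth, 60 high; origin at the centre of its underside. Not part of the job
- transformer: mains transformer, dark iron core and black winding on a steel foot 110 long, 67 high; origin at the centre of its underside. Not part of the job
- solder_spool: reel of solder standing on end, blue flanges 52 diameter, 44 high; origin at the centre of its underside. Not part of the job
Not all that is in view belongs to the job. Leave any orange or turquoise look-alike of the cover_3 alone.

How it is judged:
By the outcome, as a careful person would: the job done as asked, in the order asked, and still so for the second after the job is handed in, with the robot touching nothing.
Of cover_1, cover_2, cover_3, cover_4 only 3 to 4 are there at a start; the rules pass over those that are not, and their reading is None.
At some moment in a run one of cover_1, cover_2, cover_3, cover_4 may be knocked a few centimetres aside while the robot is not near it.
Once in a run the grip may slacken for a moment while it holds something.
It also fails if it takes over 210 s, if anything falls off the work surface, if the arm or the gripper's body presses on something with over 40 N, if the wrist force passes 120 N, or if a joint passes its speed limit or range.

## Robot

A 7-joint arm with a two-finger parallel gripper is mounted at the origin on the work surface. World frame = base frame: x ahead of the robot, y to its left, z up, the work surface at z = 0. Lengths are in mm, angles in rad, forces in N, time in s.
With the tool pointing down it reaches from about 400 to 875 mm from the base axis. Payload 4.4 kg.
Tool frame: the origin (TCP) lies on the centre line of the jaws, within the pads' length; the fingertips stand 14 mm ahead of it and the grasp point (between the pads) lies 5 mm behind it (tips_ahead is the distance from the TCP to the fingertips, in mm); z points along the fingers, y is the line along which they close (so a half turn about z gives the same grasp; the last joint's range is limited). The gripper opens to 85 mm and grips with 20 to 120 N. Pads are 22 mm wide; open, the fingers measure 114 mm over their backs; the gripper's body (76 mm by 85 mm) begins 54 mm behind the grasp point. The pads swing forward as they close: fully open they stand 13 mm farther back than shut.
Start: joints at [-1.354, 0.628, 0.038, 1.517, -0.027, 0.996, -0.02], TCP at [181.356, 624.202, 245.313] pointing down, gripper open.
Joint ranges: [-3.06, 3.06], [-0.37, 2.12], [-1.25, 1.32], [0.18, 2.47], [-1.1, 4.24], [0.23, 1.98], [-2.94, 2.94]. Speed limits (rad/s): [2.57, 2.57, 3.14, 3.14, 3.14, 3.14, 3.14].

## Interface

Orientations are given as [roll, pitch, yaw] about the fixed x, y, z axes, in that order (R = Rz(yaw) Ry(pitch) Rx(roll)).
In Python, from cell import * gives the robot as it stands.
- The arm moves only by the tool move_arm, never from a script. Its argument "rows" is text: rows parted by semicolons, each of 7 numbers parted by spaces: the shift along the tool's x, y, z scaled (see below), then the turn, a rotation vector about the tool's x, y, z scaled (see below), then the closure, from -1 (fully open) to 1 (shut). A call has 1 to 12 rows; each row is the pose to reach, as a shift and turn from the pose commanded when the call began, along the tool's axes at that moment; what a row does not reach only later rows make up. The controller multiplies each number of a shift by 0.3 m and each number of a turn by pi/2 rad. A row lasts 1/12 s, in which the tool goes at most 41.7 mm and 7.16 degrees, less where a joint would pass 70% of its speed; a pose out of reach is approached as far as the arm can. A call with a number of a shift or a turn outside -1 to 1 is refused whole. A call with a gripper value outside its range is refused whole. The fingers move at their own pace and stop on an object; the grip force is fixed at half the most. Time passes only in rows, so rows that repeat a pose let the fingers close. It gives the time, the measured TCP pose, the force, the opening and the grip force at its end, in the units of the state.
- read_state(): the state, without advancing time (a new reading comes with each control period).
- get_image(name): name is "scene" or "top" or "wrist"; returns a dict with "img" (480x640x3 uint8, red, green, blue), "vfov" (degrees; the focal length in pixels is half the picture's height over the tangent of half this angle, whatever the lens; pixels are square), "cx", "cy" (the principal point, pixels), "k1" (the pictures are not rectified: a ray, as slopes to the right and down, at radius r is drawn at 1 + k1 r^2 times it, then the intrinsics apply), "extrinsics" (4x4, takes a point from camera to world coordinates); the wrist camera has in their place "T_tool_cam" (4x4, takes a point from camera to tool coordinates, whose origin is the TCP and whose axes are the flange's). Camera axes: x right, y up, looking along -z (the intrinsics and any distortion apply to the point x, -y, -z); pixel columns grow to the right and rows downward; lengths in mm; the calibration is good to about 2 mm. A picture is of the moment at which its call begins: read the wrist's pose just before it. There is no depth.
- finish_job(): hands the job in; it is judged then, once.
The state is a dict: "clock": time; "qpos": joint angles; "qd": joint speeds; "tau": joint torques, N m; "eef_pos": TCP position; "tool_rot": TCP orientation; "force": force on the tool from outside, world axes, zero at the start; "torque": the same for the moment, N m; "width": finger opening in mm; "gripper_force": force on a finger pad.
Only numpy, scipy, OpenCV 4.12 (cv2) and the standard library are available. Lean on these libraries where they do the work, as an engineer would, in place of code of your own. Each camera call takes 0.05 s, during which the arm holds its last target. There are 200 camera calls.

## Working session

There is one attempt and no reset: what is moved stays moved. The work goes in short steps, Python scripts to look and compute and a tool call to move; the robot and the scene stay as the last step left them, time stands still between calls to the robot, and variables do not carry over. Pictures are saved under pics/ and viewed, at most 14 in all, crops included, and the job is handed in when it is done.

Besides the shell and the picture viewer there is one more tool, called after ">>>" by a JSON object that holds its "op" and its "data". move_arm: Moves the arm, as the interface text tells. Its arguments: {"type":"object","properties":{"rows":{"type":"string"}},"required":["rows"]}

```bash
mkdir -p pics; cat > h.py <<'E'
from cell import *
import numpy as np, cv2
from scipy.spatial.transform import Rotation as R
def save(n,name):
    d=get_image(n); cv2.imwrite('pics/'+name+'.png',d['img'][:,:,::-1]); np.save('pics/'+name+'.npy',d,allow_pickle=True); return d
def load(name): return np.load('pics/'+name+'.npy',allow_pickle=True).item()
def ext(d,s=None):
    if 'extrinsics' in d: return np.array(d['extrinsics'])
    T=np.eye(4); T[:3,:3]=R.from_euler('xyz',s['tool_rot']).as_matrix(); T[:3,3]=s['eef_pos']
    return T@np.array(d['T_tool_cam'])
def px2w(d,E,u,v,z):
    f=240/np.tan(np.radians(d['vfov'])/2)
    a=np.array([(u-d['cx'])/f,(v-d['cy'])/f]); b=a.copy()
    for _ in range(20): b=a/(1+d['k1']*(b@b))
    r=E[:3,:3]@np.array([b[0],-b[1],-1]); o=E[:3,3]
    return o+r*(z-o[2])/r[2]
def w2px(d,E,p):
    q=np.linalg.inv(E)@np.append(p,1); f=240/np.tan(np.radians(d['vfov'])/2)
    b=np.array([q[0],-q[1]])/-q[2]; b=b*(1+d['k1']*(b@b))
    return b*f+[d['cx'],d['cy']]
E
python3 - <<'E'
from h import *
for n in('scene','top'):
    d=save(n,n+'0'); print(d['vfov'],d['cx'],d['cy'],d['k1'],np.round(d['extrinsics'],3).tolist())
s=read_state();print(s)
E
```

```text
43.65328895588854 328.6708077588794 240.38421463075616 0.03585759651431051 [[-0.805, -0.425, 0.414, 1127.17], [0.593, -0.571, 0.568, 767.083], [-0.005, 0.703, 0.712, 1026.244], [0.0, 0.0, 0.0, 1.0]]
52.15344971981389 311.85826269275685 235.59880740343718 -0.033431491481539184 [[0.01, 0.981, -0.195, 340.231], [-1.0, 0.012, 0.01, 7.405], [0.013, 0.195, 0.981, 1287.275], [0.0, 0.0, 0.0, 1.0]]
{'clock': 0.1, 'qpos': array([-1.35379705,  0.62930336,  0.0383838 ,  1.51826851, -0.02701515,
        0.99629251, -0.02001717]), 'qd': array([ 0.000644  , -0.00169856,  0.00042704, -0.00045307, -0.00099295,
       -0.0011576 ,  0.00048379]), 'tau': array([ 3.35119708e-03, -5.64535797e+01,  1.23080794e+00, -1.93974352e+01,
        1.14017972e-02,  5.43067305e-03,  2.49492894e-05]), 'eef_pos': array([181.161264  , 623.6820962 , 244.44750857]), 'tool_rot': array([-3.13983641e+00, -2.80570272e-05,  2.85881725e+00]), 'force': array([ 0.31564464,  0.19360148, -0.3235389 ]), 'torque': array([0.07885488, 0.02136891, 0.03041363]), 'gripper_force': 0.0, 'width': 85.50752753744612}
```

View pics/top0.png

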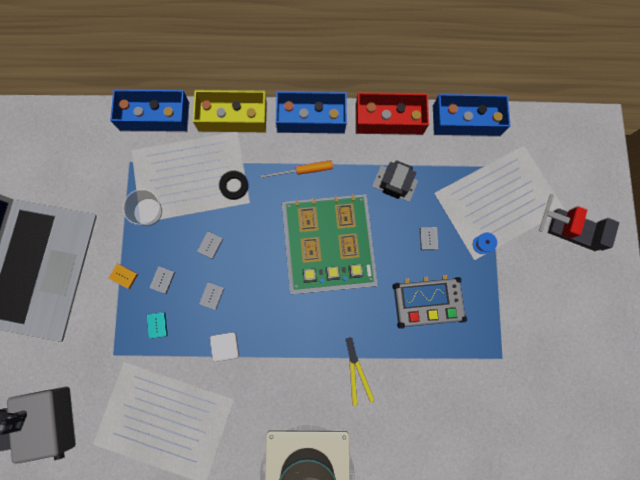

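View pics/scene0.png

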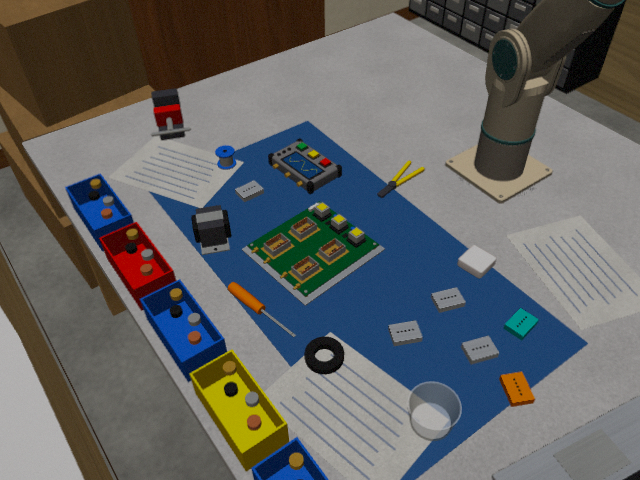

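```bash
cat > m.py <<'E'
from h import *
E
python3 - <<'E'
from h import *
d=load('top0');E=ext(d);im=d['img']
for n,u,v,z in [('c1',210,245,16),('c2',162,280,16),('c3',211,296,16),('c4',429,238,16),('white',224,347,16),('orange',122,276,16),('turq',157,325,16),('red',414,317,43),('yel',433,315,43),('grn',452,313.5,43),('m1',310,275,47),('m2',333,273,47),('m3',357,271,47),('f1',308,219,36),('f2',345,216,36),('f3',311,250,36),('f4',348,246,36),('transf',400,177,60),('spool',486,243,44)]:
    print(n,np.round(px2w(d,E,u,v,z)[:2],1))
# cover rects
g=im.astype(int); hsv=cv2.cvtColor(im,cv2.COLOR_RGB2HSV)
for u,v in [(210,245),(162,280),(211,296),(429,238)]:
    m=((hsv[:,:,1]<70)&(hsv[:,:,2]>80)).astype(np.uint8)
    m[:,:u-20]=0;m[:,u+20:]=0;m[:v-20]=0;m[v+20:]=0
    m=cv2.morphologyEx(m,cv2.MORPH_CLOSE,np.ones((3,3)))
    n,l,st,ce=cv2.connectedComponentsWithStats(m); k=1+np.argmax(st[1:,4])
    c=cv2.findContours((l==k).astype(np.uint8),0,1)[0][0]
    P=np.array([px2w(d,E,x,y,14)[:2] for x,y in c[:,0]],np.float32)
    print(cv2.minAreaRect(P))
A=cv2.resize(im[225:325,130:250],None,fx=4,fy=4,interpolation=2)
B=cv2.resize(im[200:300,385:505],None,fx=2.4,fy=2.4,interpolation=2)
C=cv2.resize(im[190:300,280:380],None,fx=3,fy=3,interpolation=2)
o=np.zeros((600,800,3),np.uint8);o[:400,:480]=A;o[:240,480:768]=B;o[250:580,490:790]=C
cv2.imwrite('pics/crop.png',o[:,:,::-1])
E
```

```text
c1 [564.3 261.5]
c2 [470.5 381.6]
c3 [430.8 252.3]
c4 [ 590.3 -317. ]
white [302.7 213.3]
orange [479.5 486.7]
turq [355.3 386.7]
red [ 381.9 -265. ]
yel [ 387.3 -313.3]
grn [ 391.4 -361.8]
m1 [484.7  -2.1]
m2 [490.5 -60.5]
m3 [ 496.3 -121.6]
f1 [633.1   4.7]
f2 [642.5 -92.3]
f3 [550.9  -4. ]
f4 [562.6 -99.9]
transf [ 743.8 -235.3]
spool [ 573.4 -458.8]
((565.4019775390625, 263.0099792480469), (46.74490737915039, 61.312007904052734), 64.92168426513672)
((471.8202819824219, 383.0833740234375), (46.65378189086914, 60.307884216308594), 71.51240539550781)
((432.2140808105469, 252.33021545410156), (45.7357292175293, 60.75172805786133), 70.58349609375)
((590.8247680664062, -316.8995056152344), (59.588565826416016, 46.62177658081055), 0.7558054327964783)
```

View pics/crop.png

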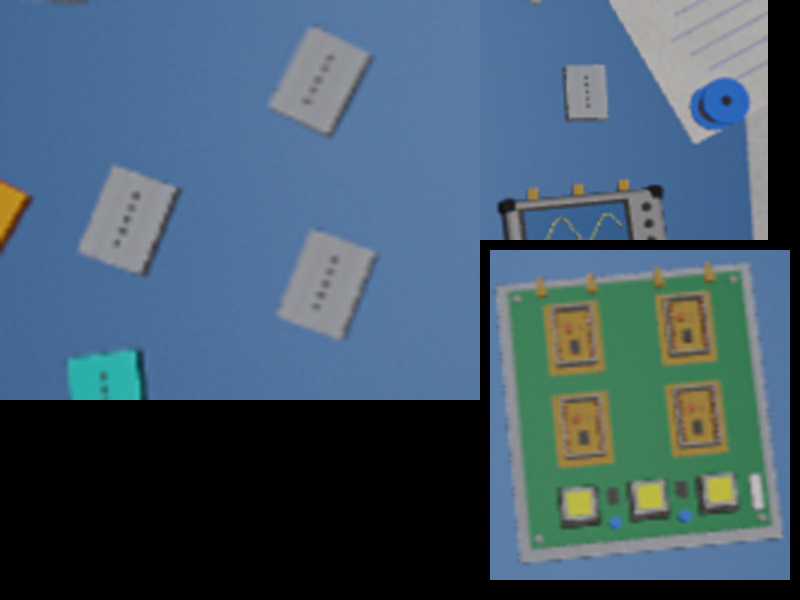

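```bash
cat >> h.py <<'E'
def delta(p,yaw=None):
    "move numbers from the measured pose to world p (mm), yaw deg"
    s=read_state(); M=R.from_euler('xyz',s['tool_rot'])
    sh=M.inv().apply(np.array(p)-s['eef_pos'])/300
    y=s['tool_rot'][2] if yaw is None else np.radians(yaw)
    T=R.from_euler('xyz',[np.pi,0,y]); rv=(M.inv()*T).as_rotvec()/(np.pi/2)
    print('sh',np.round(sh,4),'rv',np.round(rv,4),'f',np.round(s['force'],1),'w',round(s['width'],1),'t',round(s['clock'],1),'pos',np.round(s['eef_pos'],1),'yaw',round(np.degrees(s['tool_rot'][2]),2))
E
python3 - <<'E'
from h import *
d=save('wrist','w0');print(d['vfov'],d['cx'],d['cy'],d['k1'],np.round(d['T_tool_cam'],3).tolist())
s=read_state();E=ext(d,s)
for u,v in[(0,0),(640,0),(0,480),(640,480),(320,240)]:print(px2w(d,E,u,v,0).round())
for p,y in[((520,-60,250),95),((440,-300,250),95),((385,-265,150),95)]: delta(p,y)
E
```

```text
68.81671954836997 320.39176478901925 241.34633217943198 -0.01982883838832295 [[0.0, 0.965, 0.262, 66.395], [1.0, -0.0, -0.0, -1.105], [-0.0, 0.262, -0.965, -127.695], [0.0, 0.0, 0.0, 1.0]]
[-99. 387.   0.]
[ 71. 970.   0.]
[422.  86.   0.]
[670. 945.   0.]
[213. 613.   0.]
sh [-1.7204 -1.8737 -0.0153] rv [-8.000e-04  6.000e-04  7.644e-01] f [0.2 0.1 0.4] w 85.3 t 0.1 pos [181.2 623.8 244.6] yaw 163.8
sh [-1.6875 -2.7163 -0.014 ] rv [-8.000e-04  6.000e-04  7.644e-01] f [0.2 0.1 0.4] w 85.3 t 0.1 pos [181.2 623.8 244.6] yaw 163.8
sh [-1.4789 -2.6549  0.3192] rv [-8.000e-04  6.000e-04  7.644e-01] f [0.2 0.1 0.4] w 85.3 t 0.1 pos [181.2 623.8 244.6] yaw 163.8
```

>>> {"op": "move_arm", "data": {"rows": "-0.86 -0.94 -0.2 0 0 0.764 0;-0.86 -0.94 -0.2 0 0 0.764 0;-0.86 -0.94 -0.2 0 0 0.764 0;-0.86 -0.94 -0.2 0 0 0.764 0;-0.86 -0.94 -0.2 0 0 0.764 0;-0.86 -0.94 -0.2 0 0 0.764 0;-0.86 -0.94 -0.2 0 0 0.764 0;-0.86 -0.94 -0.2 0 0 0.764 0;-0.86 -0.94 -0.2 0 0 0.764 0;-0.86 -0.94 -0.2 0 0 0.764 0;-0.86 -0.94 -0.2 0 0 0.764 0;-0.86 -0.94 -0.2 0 0 0.764 0"}}

```text
clock: 1.15
eef_pos: [350.5, 281.3, 305.4]
tool_rot: [3.142, -0.001, 1.659]
force: [0.5, 0.4, 0.3]
width: 42.8
gripper_force: 0.0
```

```bash
python3 - <<'E'
from h import *
delta((540,-60,300),95);delta((440,-280,250),95);print(read_state()['qpos'].round(2))
E
```

```text
sh [-1.1885  0.5297  0.0172] rv [ 0.     -0.0005  0.0003] f [0.5 0.4 0.3] w 42.8 t 1.1 pos [350.5 281.3 305.4] yaw 95.03
sh [-1.89    0.1334  0.1834] rv [ 0.     -0.0005  0.0003] f [0.5 0.4 0.3] w 42.8 t 1.1 pos [350.5 281.3 305.4] yaw 95.03
[-1.07  0.28  0.43  1.97 -0.15  0.91 -0.48]
```

>>> {"op": "move_arm", "data": {"rows": "-1 0.53 0.02 0 0 0 1;-1 0.53 0.02 0 0 0 1;-1 0.53 0.02 0 0 0 1;-1 0.53 0.02 0 0 0 1;-1 0.53 0.02 0 0 0 1;-1 0.53 0.02 0 0 0 1;-1 0.53 0.02 0 0 0 1;-1 0.53 0.02 0 0 0 1;-1 0.53 0.02 0 0 0 1;-1 0.53 0.02 0 0 0 1;-1 0.53 0.02 0 0 0 1;-1 0.53 0.02 0 0 0 1"}}

```text
clock: 2.15
eef_pos: [534.4, -0.5, 298.7]
tool_rot: [-3.14, -0.002, 1.663]
force: [-1.1, -0.0, 0.3]
width: 0.3
gripper_force: 0.0
```

```bash
python3 - <<'E'
from h import *
delta((440,-280,250),95)
s=read_state();np.save('pics/w1s.npy',s,allow_pickle=True);d=save('wrist','w1')
E
```

```text
sh [-0.8991 -0.3989  0.1612] rv [-0.0011 -0.0011  0.0033] f [-1.1 -0.   0.3] w 0.3 t 2.1 pos [ 5.344e+02 -5.000e-01  2.987e+02] yaw 95.29
```

View pics/w1.png

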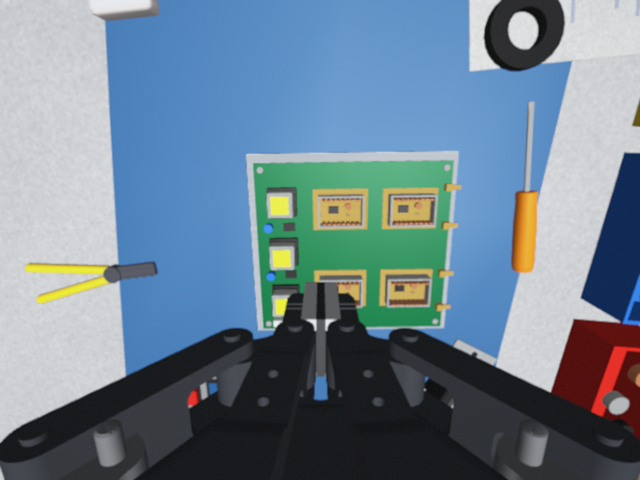

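```bash
cat > mod.py <<'E'
from h import *
def blob(d,lo,hi,box,mina=30):
    hsv=cv2.cvtColor(d['img'],cv2.COLOR_RGB2HSV); m=cv2.inRange(hsv,lo,hi); k=np.zeros_like(m);x0,y0,x1,y1=box;k[y0:y1,x0:x1]=1
    n,l,st,ce=cv2.connectedComponentsWithStats(m*k)
    return sorted([(*ce[i].round(2),st[i,4]) for i in range(1,n) if st[i,4]>mina])
E
python3 - <<'E'
from mod import *
d=load('top0');E=ext(d)
Y=((22,100,120),(35,255,255))
for b in blob(d,*Y,(285,255,385,290))+blob(d,*Y,(400,300,470,325)): print('top yel',b,px2w(d,E,b[0],b[1],45).round(1))
for b in blob(d,(0,150,100),(8,255,255),(400,300,470,325)): print('red',b,px2w(d,E,b[0],b[1],43).round(1))
for b in blob(d,(45,100,80),(85,255,255),(440,300,470,325)): print('grn',b,px2w(d,E,b[0],b[1],43).round(1))
d=load('w1');s=load('w1s');E=ext(d,s)
for b in blob(d,*Y,(255,180,320,320)): print('w yel',b,px2w(d,E,b[0],b[1],45).round(1))
E
```

```text
top yel (np.float64(309.38), np.float64(273.96), np.int32(55)) [487.6  -0.5  45. ]
top yel (np.float64(332.78), np.float64(271.49), np.int32(59)) [494.6 -60.   45. ]
top yel (np.float64(356.2), np.float64(269.58), np.int32(59)) [ 500.1 -119.8   45. ]
top yel (np.float64(432.78), np.float64(314.39), np.int32(77)) [ 388.7 -312.3   45. ]
red (np.float64(413.89), np.float64(316.13), np.int32(75)) [ 384.1 -264.8   43. ]
grn (np.float64(451.27), np.float64(312.44), np.int32(77)) [ 394.  -360.1   43. ]
w yel (np.float64(279.0), np.float64(205.47), np.int32(316)) [487.9  -1.7  45. ]
w yel (np.float64(280.71), np.float64(305.59), np.int32(157)) [ 497.4 -121.1   45. ]
w yel (np.float64(281.18), np.float64(258.04), np.int32(289)) [494.2 -61.9  45. ]
w yel (np.float64(315.04), np.float64(208.49), np.int32(185)) [527.6  -1.3  45. ]
w yel (np.float64(316.38), np.float64(275.23), np.int32(65)) [536.1 -78.9  45. ]
```

>>> {"op": "move_arm", "data": {"rows": "-0.9 -0.4 0.16 0 0 0 1;-0.9 -0.4 0.16 0 0 0 1;-0.9 -0.4 0.16 0 0 0 1;-0.9 -0.4 0.16 0 0 0 1;-0.9 -0.4 0.16 0 0 0 1;-0.9 -0.4 0.16 0 0 0 1;-0.9 -0.4 0.16 0 0 0 1;-0.9 -0.4 0.16 0 0 0 1;-0.9 -0.4 0.16 0 0 0 1;-0.9 -0.4 0.16 0 0 0 1;-0.9 -0.4 0.16 0 0 0 1;-0.9 -0.4 0.16 0 0 0 1"}}

```text
clock: 3.2
eef_pos: [440.7, -280.4, 251.4]
tool_rot: [3.141, -0.001, 1.663]
force: [0.5, 0.6, -0.7]
width: 0.1
gripper_force: 0.0
```

```bash
python3 - <<'E'
from h import *
delta((384.5,-265.5,66))
E
```

```text
sh [ 0.0661 -0.1823  0.618 ] rv [ 0.0005 -0.0007 -0.    ] f [ 0.5  0.6 -0.7] w 0.1 t 3.2 pos [ 440.7 -280.4  251.4] yaw 95.29
```

>>> {"op": "move_arm", "data": {"rows": "0.066 -0.182 0.4 0 0 0 1;0.066 -0.182 0.4 0 0 0 1;0.066 -0.182 0.4 0 0 0 1;0.066 -0.182 0.618 0 0 0 1;0.066 -0.182 0.618 0 0 0 1;0.066 -0.182 0.618 0 0 0 1;0.066 -0.182 0.618 0 0 0 1"}}

```text
clock: 3.78
eef_pos: [383.2, -266.7, 65.3]
tool_rot: [-3.14, -0.002, 1.66]
force: [1.1, -0.2, 0.7]
width: 0.1
gripper_force: 0.0
```

>>> {"op": "move_arm", "data": {"rows": "0 0 0.01 0 0 0 1;0 0 0.02 0 0 0 1;0 0 0.025 0 0 0 1;0 0 0.025 0 0 0 1"}}

```text
clock: 4.12
eef_pos: [384.1, -268.3, 59.4]
tool_rot: [3.14, 0.001, 1.659]
force: [-0.1, 1.3, -0.2]
width: -0.1
gripper_force: 0.0
```

>>> {"op": "move_arm", "data": {"rows": "0 0 0.005 0 0 0 1;0 0 0.01 0 0 0 1;0 0 0.01 0 0 0 1"}}

```text
clock: 4.37
eef_pos: [383.8, -268.3, 55.7]
tool_rot: [3.14, 0.001, 1.659]
force: [1.0, 0.3, 1.3]
width: 0.0
gripper_force: 1.0
```

```bash
python3 - <<'E'
from h import *
delta((384.5,-265.5,53))
s=read_state();np.save('pics/w2s.npy',s,allow_pickle=True);d=save('wrist','w2')
E
```

```text
sh [0.009  0.0032 0.0088] rv [0.0007 0.0005 0.    ] f [1.  0.3 1.3] w 0.0 t 4.4 pos [ 383.8 -268.3   55.7] yaw 95.04
```

View pics/w2.png

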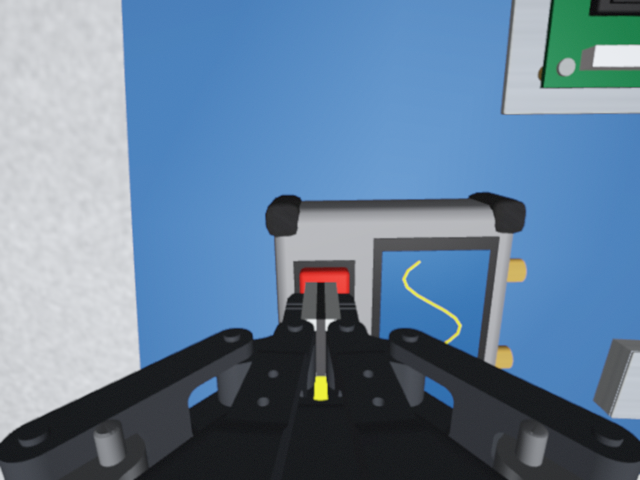

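>>> {"op": "move_arm", "data": {"rows": "0 0 0.01 0 0 0 1;0 0 0.014 0 0 0 1;0 0 0.014 0 0 0 1;0 0 0.014 0 0 0 1"}}

```text
clock: 4.75
eef_pos: [383.8, -268.3, 52.6]
tool_rot: [3.139, 0.001, 1.658]
force: [-0.4, 2.2, 21.9]
width: 0.3
gripper_force: 10.7
```

>>> {"op": "move_arm", "data": {"rows": "0 0 -0.05 0 0 0 1;0 0 -0.15 0 0 0 1;0 0 -0.25 0 0 0 1;0 0 -0.25 0 0 0 1;0 0 -0.25 0 0 0 1"}}

```text
clock: 5.17
eef_pos: [383.8, -268.4, 127.2]
tool_rot: [3.14, 0.002, 1.659]
force: [0.4, 0.8, -0.1]
width: 0.0
gripper_force: 0.0
```

```bash
python3 - <<'E'
from h import *
delta((499,-121,80),95.5)
E
```

```text
sh [0.4557 0.4256 0.1573] rv [ 0.0012  0.001  -0.005 ] f [ 0.4  0.8 -0.1] w 0.0 t 5.2 pos [ 383.8 -268.4  127.2] yaw 95.05
```

>>> {"op": "move_arm", "data": {"rows": "0.456 0.426 0 0 0 -0.005 1;0.456 0.426 0 0 0 -0.005 1;0.456 0.426 0 0 0 -0.005 1;0.456 0.426 0 0 0 -0.005 1;0.456 0.426 0 0 0 -0.005 1;0.456 0.426 0 0 0 -0.005 1;0.456 0.426 0.157 0 0 -0.005 1;0.456 0.426 0.157 0 0 -0.005 1;0.456 0.426 0.19 0 0 -0.005 1;0.456 0.426 0.19 0 0 -0.005 1"}}

```text
clock: 6.0
eef_pos: [496.4, -121.1, 67.5]
tool_rot: [-3.137, -0.001, 1.665]
force: [0.1, -0.8, 0.2]
width: 0.2
gripper_force: 0.0
```

```bash
python3 - <<'E'
from h import *
delta((499,-121,58),95.5)
s=read_state();np.save('pics/w3s.npy',s,allow_pickle=True);d=save('wrist','w3')
E
```

```text
sh [-0.0005  0.0087  0.0317] rv [-0.0027 -0.0008 -0.0014] f [ 0.1 -0.8  0.2] w 0.2 t 6.0 pos [ 496.4 -121.1   67.5] yaw 95.38
```

View pics/w3.png

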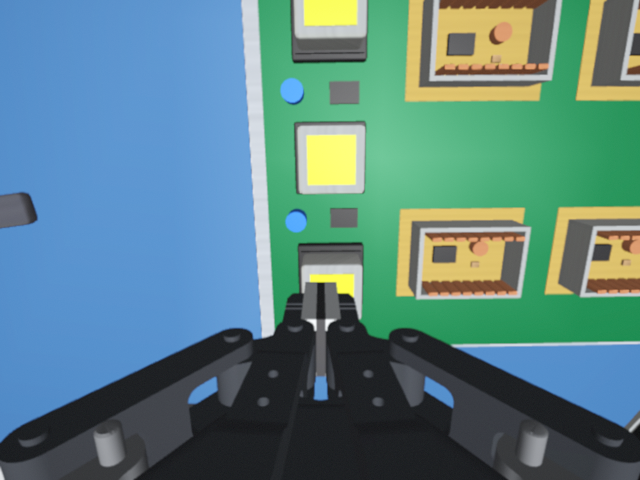

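```bash
python3 - <<'E'
from h import *
d=load('w3');s=load('w3s');E=ext(d,s)
for n,u,v,z in [('m2 yel',331,160,46),('m3 yel row',332,300,46),('m3 L',302,290,48),('m3 R',362,290,48),('m1 yel ctr x',331,10,46)]: print(n,px2w(d,E,u,v,z).round(1))
f=lambda n,pts:print(n,np.mean([px2w(d,E,u,v,36) for u,v in pts],0).round(1),[px2w(d,E,u,v,36)[:2].round(1).tolist() for u,v in pts])
f('F near',[(418,229),(530,228),(523,298),(417,299)])
print(w2px(d,E,[s['eef_pos'][0],s['eef_pos'][1],s['eef_pos'][2]-14]))
E
```

```text
m2 yel [494.5 -61.2  46. ]
m3 yel row [ 501.4 -123.9   46. ]
m3 L [ 487.3 -119.5   48. ]
m3 R [ 514.3 -116.9   48. ]
m1 yel ctr x [488.9  -6.1  46. ]
F near [ 567.3 -103.7   36. ] [[538.4, -88.9], [590.8, -83.4], [596.2, -118.5], [543.9, -124.0]]
[321.78238675 300.31102661]
```

>>> {"op": "move_arm", "data": {"rows": "0 0.014 0 0 0 0 1;0 0.014 0.01 0 0 0 1;0 0.014 0.02 0 0 0 1;0 0.014 0.03 0 0 0 1;0 0.014 0.034 0 0 0 1;0 0.014 0.034 0 0 0 1;0 0.014 0.034 0 0 0 1"}}

```text
clock: 6.63
eef_pos: [503.3, -120.3, 59.4]
tool_rot: [3.14, 0.0, 1.666]
force: [0.9, 0.5, 3.0]
width: 0.6
gripper_force: 1.6
```

>>> {"op": "move_arm", "data": {"rows": "0 -0.007 0.006 0 0 0 1;0 -0.007 0.006 0 0 0 1;0 -0.007 0.006 0 0 0 1"}}

```text
clock: 6.88
eef_pos: [502.9, -120.3, 58.1]
tool_rot: [3.137, 0.001, 1.667]
force: [3.3, 0.6, 5.7]
width: -0.4
gripper_force: 2.6
```

>>> {"op": "move_arm", "data": {"rows": "0 0 0.004 0 0 0 1;0 0 0.004 0 0 0 1;0 0 0.004 0 0 0 1;0 0 0.004 0 0 0 1"}}

```text
clock: 7.22
eef_pos: [503.0, -120.3, 57.8]
tool_rot: [3.136, 0.001, 1.667]
force: [1.5, 0.9, 15.6]
width: -0.1
gripper_force: 8.0
```

>>> {"op": "move_arm", "data": {"rows": "0 0 0.003 0 0 0 1;0 0 0.003 0 0 0 1;0 0 0.003 0 0 0 1"}}

```text
clock: 7.47
eef_pos: [503.0, -120.4, 57.7]
tool_rot: [3.136, 0.0, 1.667]
force: [-1.0, 2.1, 24.3]
width: 0.2
gripper_force: 12.2
```

>>> {"op": "move_arm", "data": {"rows": "0 0 -0.04 0 0 0 1;0 0 -0.07 0 0 0 1;0.1 -0.004 -0.07 0 0 0 1;0.2 -0.009 -0.07 0 0 0 1;0.2 -0.009 -0.07 0 0 0 1;0.2 -0.009 -0.04 0 0 0 1;0.2 -0.009 -0.03 0 0 0 1;0.2 -0.009 -0.02 0 0 0 1;0.2 -0.009 -0.01 0 0 0 1;0.2 -0.009 -0.004 0 0 0 1;0.2 -0.009 -0.001 0 0 0 1;0.2 -0.009 -0.001 0 0 0 1"}}

```text
clock: 8.47
eef_pos: [491.9, -61.5, 57.6]
tool_rot: [3.141, -0.002, 1.664]
force: [-5.4, 4.7, 32.2]
width: -0.1
gripper_force: 16.1
```

>>> {"op": "move_arm", "data": {"rows": "0 0 0 0 0 0 1;0 0 0 0 0 0 1"}}

```text
clock: 8.63
eef_pos: [491.9, -61.5, 57.6]
tool_rot: [3.141, -0.002, 1.664]
force: [-4.6, 3.5, 32.2]
width: 0.1
gripper_force: 16.1
```

>>> {"op": "move_arm", "data": {"rows": "0 0 -0.04 0 0 0 1;0 0 -0.07 0 0 0 1;0.1 0.004 -0.07 0 0 0 1;0.2 0.008 -0.07 0 0 0 1;0.2 0.008 -0.07 0 0 0 1;0.2 0.008 -0.04 0 0 0 1;0.2 0.008 -0.03 0 0 0 1;0.2 0.008 -0.02 0 0 0 1;0.2 0.008 -0.01 0 0 0 1;0.2 0.008 -0.005 0 0 0 1;0.2 0.008 -0.003 0 0 0 1;0.2 0.008 -0.003 0 0 0 1"}}

```text
clock: 9.63
eef_pos: [488.6, -2.6, 57.8]
tool_rot: [3.141, -0.001, 1.663]
force: [-3.6, 0.0, 22.9]
width: 0.0
gripper_force: 11.3
```

>>> {"op": "move_arm", "data": {"rows": "0 0 0 0 0 0 1;0 0 0 0 0 0 1"}}

```text
clock: 9.8
eef_pos: [488.6, -2.6, 57.8]
tool_rot: [3.141, -0.001, 1.663]
force: [-4.1, -0.3, 21.6]
width: 0.1
gripper_force: 11.3
```

>>> {"op": "move_arm", "data": {"rows": "0 0 -0.1 0 0 0 1;0 0 -0.3 0 0 0 1;-0.2 0.07 -0.5 0 0 0 1;-0.645 0.205 -0.5 0 0 0 1;-0.645 0.205 -0.5 0 0 0 1;-0.645 0.205 -0.5 0 0 0 1;-0.645 0.205 -0.5 0 0 0 1;-0.645 0.205 -0.5 0 0 0 1;-0.645 0.205 -0.5 0 0 0 1;-0.645 0.205 -0.5 0 0 0 1;-0.645 0.205 -0.5 0 0 0 1;-0.645 0.205 -0.5 0 0 0 1"}}

```text
clock: 10.8
eef_pos: [567.7, -186.1, 205.4]
tool_rot: [-3.14, -0.002, 1.668]
force: [-0.0, 0.3, 0.4]
width: 0.0
gripper_force: 0.0
```

```bash
python3 - <<'E'
from h import *
delta((563,257,100),155)
s=read_state();np.save('pics/w4s.npy',s,allow_pickle=True);d=save('wrist','w4')
E
```

```text
sh [1.4708 0.1277 0.354 ] rv [-3.000e-04 -1.700e-03 -6.606e-01] f [-0.   0.3  0.4] w 0.0 t 10.8 pos [ 567.7 -186.1  205.4] yaw 95.55
```

View pics/w4.png

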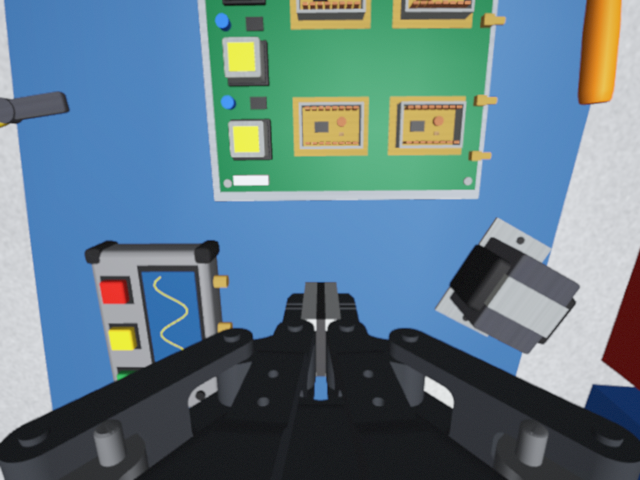

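```bash
cat > fit.py <<'E'
from mod import *
from scipy.optimize import differential_evolution
def fit(name,c0,z=36,L=50,W=34,yr=(0,11),rng=9):
    d=load(name);E=ext(d,load(name+'s') if 'T_tool_cam' in d else None)
    h=cv2.cvtColor(d['img'],cv2.COLOR_RGB2HSV).astype(np.float32)
    g=np.clip(1-h[:,:,1]/110,0,1)*np.clip((h[:,:,2]-90)/90,0,1)
    g=cv2.GaussianBlur(g,(0,0),0.8)
    t=np.linspace(-.5,.5,30); o=np.full(30,.5)
    Q=np.vstack([np.c_[t*L,o*W],np.c_[t*L,-o*W],np.c_[o*L,t*W],np.c_[-o*L,t*W]])
    f=240/np.tan(np.radians(d['vfov'])/2);Ei=np.linalg.inv(E)
    def cost(p):
        a=np.radians(p[2]);c,s=np.cos(a),np.sin(a)
        P=np.c_[Q@np.array([[c,s],[-s,c]])+p[:2],np.full(len(Q),z),np.ones(len(Q))]@Ei.T
        b=np.c_[P[:,0],-P[:,1]]/-P[:,2:3];b=b*(1+d['k1']*(b**2).sum(1,keepdims=True))*f+[d['cx'],d['cy']]
        return -cv2.remap(g,b[:,0].astype(np.float32),b[:,1].astype(np.float32),1).mean()
    r=differential_evolution(cost,[(c0[0]-rng,c0[0]+rng),(c0[1]-rng,c0[1]+rng),yr],seed=1,maxiter=80)
    return r.x.round(2),round(-r.fun,2)
E
python3 - <<'E'
from fit import *
C=[(633,5),(643,-93),(554,-4),(565,-102)]
for n,i in[('w4',3),('w4',1),('w3',3),('w1',0),('w1',1),('w1',2),('w1',3),('top0',0),('top0',1),('top0',2),('top0',3)]:
    print(n,i+1,*fit(n,C[i]))
E
```

```text
w4 4 [ 567.46 -103.54    5.7 ] 0.81
w4 2 [648.68 -94.7    5.83] 0.81
w3 4 [ 566.89 -103.35    6.08] 0.89
w1 1 [638.05   4.95   6.67] 0.7
w1 2 [648.66 -94.61   6.18] 0.62
w1 3 [556.91  -3.87   6.81] 0.69
w1 4 [ 566.99 -103.09    6.81] 0.36
top0 1 [637.75   6.59   6.49] 0.11
top0 2 [648.71 -93.08   5.91] 0.1
top0 3 [556.03  -2.44   6.57] 0.11
top0 4 [ 566.95 -101.72    5.26] 0.11
```

>>> {"op": "move_arm", "data": {"rows": "0.74 0.07 -0.1 0 0 -0.66 -1;0.74 0.07 -0.1 0 0 -0.66 -1;0.74 0.07 -0.1 0 0 -0.66 -1;0.74 0.07 -0.1 0 0 -0.66 -1;0.74 0.07 -0.1 0 0 -0.66 -1;0.74 0.07 -0.1 0 0 -0.66 -1;0.74 0.07 -0.1 0 0 -0.66 -1;0.74 0.07 -0.1 0 0 -0.66 -1;0.74 0.07 -0.1 0 0 -0.66 -1;0.74 0.07 -0.1 0 0 -0.66 -1;0.74 0.07 -0.1 0 0 -0.66 -1"}}

```text
clock: 11.77
eef_pos: [567.7, 36.1, 236.1]
tool_rot: [3.142, -0.001, 2.703]
force: [-0.7, -0.4, -1.0]
width: 85.4
gripper_force: 0.0
```

```bash
python3 - <<'E'
from h import *
delta((580,215,170),155)
E
```

```text
sh [0.2157 0.5573 0.2206] rv [ 0.     -0.0005 -0.0014] f [-0.7 -0.4 -1. ] w 85.4 t 11.8 pos [567.7  36.1 236.1] yaw 154.88
```

>>> {"op": "move_arm", "data": {"rows": "0.14 0.63 0 0 0 0 -1;0.14 0.63 0 0 0 0 -1;0.14 0.63 0 0 0 0 -1;0.14 0.63 0.28 0 0 0 -1;0.14 0.63 0.28 0 0 0 -1;0.14 0.63 0.28 0 0 0 -1;0.14 0.63 0.28 0 0 0 -1;0.14 0.63 0.28 0 0 0 -1;0.14 0.63 0.28 0 0 0 -1"}}

```text
clock: 12.52
eef_pos: [611.0, 222.7, 153.2]
tool_rot: [-3.141, 0.002, 2.701]
force: [0.1, -0.3, 0.4]
width: 85.4
gripper_force: 0.0
```

```bash
python3 - <<'E'
from fit import *
s=read_state();np.save('pics/w5s.npy',s,allow_pickle=True);d=save('wrist','w5')
# grey blobs
E=ext(d,s);h=cv2.cvtColor(d['img'],cv2.COLOR_RGB2HSV)
m=((h[:,:,1]<60)&(h[:,:,2]>110)).astype(np.uint8);m[300:]=0
m=cv2.morphologyEx(m,cv2.MORPH_CLOSE,np.ones((7,7)))
for c in cv2.findContours(m,0,1)[0]:
    if cv2.contourArea(c)>2000:
        P=np.array([px2w(d,E,x,y,16)[:2] for x,y in c[:,0]],np.float32);print(cv2.minAreaRect(P),c[:,0].mean(0))
delta((564,262,60),155)
E
```

```text
((525.8106689453125, 50.22880554199219), (159.5553436279297, 34.64904022216797), 6.442136287689209) [ 70.32191781 210.97488584]
((566.7673950195312, 262.2443542480469), (43.913578033447266, 58.999298095703125), 64.85786437988281) [344.83154122 157.55913978]
((652.6353149414062, 360.00714111328125), (246.82321166992188, 152.4232177734375), 64.60457611083984) [529.90774908 233.66543665]
((456.079833984375, 243.4901885986328), (45.76287078857422, 22.9744930267334), 64.5101318359375) [251.63451777  17.11675127]
sh [0.2003 0.0519 0.3126] rv [ 0.0002  0.0016 -0.0029] f [-0.5 -0.1 -0.3] w 85.1 t 12.6 pos [611.5 222.3 153.9] yaw 154.73
```

View pics/w5.png

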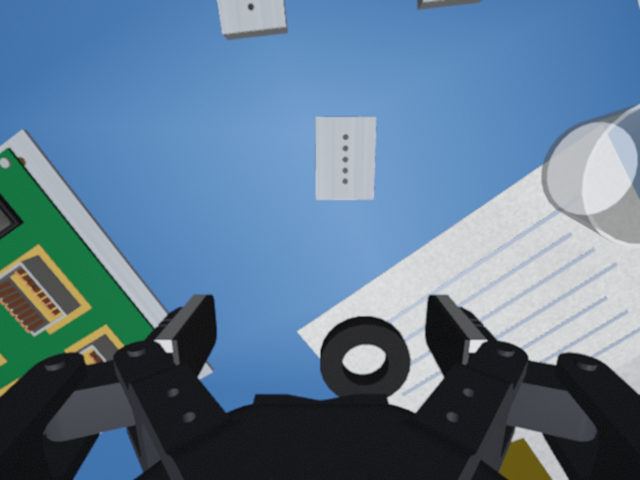

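>>> {"op": "move_arm", "data": {"rows": "0.192 0.056 0.1 0 0 0 -1;0.192 0.056 0.2 0 0 0 -1;0.192 0.056 0.3 0 0 0 -1;0.192 0.056 0.3 0 0 0 -1;0.192 0.056 0.3 0 0 0 -1;0.192 0.056 0.3 0 0 0 -1"}}

```text
clock: 13.07
eef_pos: [568.3, 262.3, 65.0]
tool_rot: [3.139, 0.004, 2.7]
force: [-0.3, -0.5, 0.9]
width: 85.6
gripper_force: 0.0
```

```bash
python3 - <<'E'
from h import *
delta((566.5,262.2,15),154.9)
E
```

```text
sh [ 0.0059 -0.0034  0.1666] rv [ 0.0015  0.0026 -0.002 ] f [-0.3 -0.5  0.9] w 85.6 t 13.1 pos [568.3 262.3  65. ] yaw 154.72
```

>>> {"op": "move_arm", "data": {"rows": "0.006 -0.003 0.1 0 0 0 -1;0.006 -0.003 0.15 0 0 0 -1;0.006 -0.003 0.166 0 0 0 -1;0.006 -0.003 0.166 0 0 0 -1;0.006 -0.003 0.166 0 0 0 1;0.006 -0.003 0.166 0 0 0 1;0.006 -0.003 0.166 0 0 0 1;0.006 -0.003 0.166 0 0 0 1;0.006 -0.003 0.166 0 0 0 1;0.006 -0.003 0.166 0 0 0 1;0.006 -0.003 0.166 0 0 0 1;0.006 -0.003 0.166 0 0 0 1"}}

```text
clock: 14.07
eef_pos: [564.5, 264.2, 14.2]
tool_rot: [3.14, 0.002, 2.703]
force: [0.3, -0.1, 6.6]
width: 42.7
gripper_force: 60.2
```

>>> {"op": "move_arm", "data": {"rows": "0 0 0 0 0 0 1;0 0 0 0 0 0 1;0 0 0 0 0 0 1;0 0 -0.1 0 0 0 1;0 0 -0.3 0 0 0 1;0 0 -0.4 0 0 0 1;0 0 -0.4 0 0 0 1;0 0 -0.4 0 0 0 1"}}

```text
clock: 14.73
eef_pos: [565.8, 264.9, 136.5]
tool_rot: [3.135, 0.005, 2.703]
force: [-0.1, -0.0, -0.1]
width: 42.9
gripper_force: 61.7
```

```bash
python3 - <<'E'
from h import *
delta((638,5,110),186);delta((557,-3.8,110),186)
E
```

```text
sh [-0.5853 -0.683   0.0871] rv [ 0.003   0.0041 -0.3457] f [-0.1 -0.  -0.1] w 42.9 t 14.7 pos [565.8 264.9 136.5] yaw 154.89
sh [-0.3533 -0.8241  0.0851] rv [ 0.003   0.0041 -0.3457] f [-0.1 -0.  -0.1] w 42.9 t 14.7 pos [565.8 264.9 136.5] yaw 154.89
```

>>> {"op": "move_arm", "data": {"rows": "-0.585 -0.683 0 0 0 -0.346 1;-0.585 -0.683 0 0 0 -0.346 1;-0.585 -0.683 0 0 0 -0.346 1;-0.585 -0.683 0 0 0 -0.346 1;-0.585 -0.683 0 0 0 -0.346 1;-0.585 -0.683 0 0 0 -0.346 1;-0.585 -0.683 0 0 0 -0.346 1;-0.585 -0.683 0 0 0 -0.346 1;-0.585 -0.683 0.09 0 0 -0.346 1;-0.585 -0.683 0.15 0 0 -0.346 1;-0.585 -0.683 0.15 0 0 -0.346 1;-0.585 -0.683 0.15 0 0 -0.346 1"}}

```text
clock: 15.73
eef_pos: [633.5, 4.7, 85.5]
tool_rot: [3.141, -0.005, -3.036]
force: [0.1, 0.3, -0.6]
width: 42.6
gripper_force: 61.6
```

```bash
python3 - <<'E'
from h import *
delta((638,5,60),186)
s=read_state();np.save('pics/w6s.npy',s,allow_pickle=True);d=save('wrist','w6')
E
```

```text
sh [-0.0155 -0.0006  0.085 ] rv [ 0.0006 -0.0029  0.0008] f [ 0.1  0.3 -0.6] w 42.6 t 15.7 pos [633.5   4.7  85.5] yaw -173.93
```

View pics/w6.png

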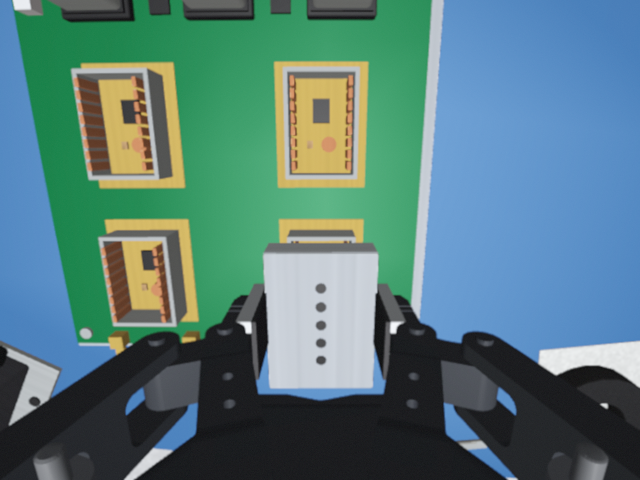

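```bash
cat >> fit.py <<'E'
def held(name,q,ztop=1.8):
    d=load(name);s=load(name+'s');E=ext(d,s);P=np.array([px2w(d,E,u,v,s['eef_pos'][2]+ztop) for u,v in q])
    M=R.from_euler('xyz',s['tool_rot']).as_matrix(); c=P.mean(0)
    x=(P[0]+P[1]-P[2]-P[3])/2; y=(P[1]+P[2]-P[0]-P[3])/2
    print('held c',c.round(1),'tool',(M.T@(c-s['eef_pos'])).round(1),'L',np.linalg.norm(x).round(1),'W',np.linalg.norm(y).round(1),'ang',np.degrees(np.arctan2(x[1],x[0])).round(1)); return c
E
python3 - <<'E'
from fit import *
F={1:(638,5.0),2:(648.6,-94.6),3:(556.9,-3.8),4:(567.1,-103.3)}
for i in(2,3,4):print(i,*fit('w6',F[i]))
held('w6',[(265,251),(377,250),(373,388),(268,388)])
E
```

```text
2 [648.4  -94.58   6.15] 0.78
3 [556.73  -4.15   6.27] 0.9
4 [ 567.36 -103.41    6.25] 0.79
held c [634.8   4.   87.3] tool [-1.2 -0.7 -1.8] L 60.4 W 43.2 ang -174.1
```

>>> {"op": "move_arm", "data": {"rows": "-0.008 0 0.05 0 0 0 1;-0.008 0 0.08 0 0 0 1;-0.008 0 0.08 0 0 0 1;-0.008 0 0.08 0 0 0 1"}}

```text
clock: 16.12
eef_pos: [637.1, 4.3, 62.8]
tool_rot: [3.141, -0.002, -3.036]
force: [0.6, 0.2, -0.2]
width: 42.8
gripper_force: 61.6
```

```bash
python3 - <<'E'
from h import *
delta((636.4,4.9,42),186.2)
E
```

```text
sh [0.0019 0.0023 0.0695] rv [ 0.0001 -0.001  -0.0018] f [ 0.6  0.2 -0.2] w 42.8 t 16.1 pos [637.1   4.3  62.8] yaw -173.96
```

>>> {"op": "move_arm", "data": {"rows": "0.002 0.002 0.03 0 0 -0.002 1;0.002 0.002 0.04 0 0 -0.002 1;0.002 0.002 0.05 0 0 -0.002 1;0.002 0.002 0.06 0 0 -0.002 1;0.002 0.002 0.07 0 0 -0.002 1;0.002 0.002 0.07 0 0 -0.002 1;0.002 0.002 0.07 0 0 -0.002 1"}}

```text
clock: 16.7
eef_pos: [636.9, 4.6, 42.3]
tool_rot: [3.142, -0.0, -3.033]
force: [0.3, -0.6, -0.3]
width: 42.5
gripper_force: 61.6
```

>>> {"op": "move_arm", "data": {"rows": "0 0 0.004 0 0 0 1;0 0 0.004 0 0 0 1;0 0 0.004 0 0 0 -0.3;0 0 0.004 0 0 0 -0.3;0 0 0.004 0 0 0 -0.3;0 0 0.004 0 0 0 -0.3;0 0 -0.05 0 0 0 -0.3;0 0 -0.12 0 0 0 -0.3;0 0 -0.12 0 0 0 1;0 0 -0.12 0 0 0 1;0 0 -0.12 0 0 0 1;0 0 -0.12 0 0 0 1"}}

```text
clock: 17.7
eef_pos: [636.3, 4.7, 77.7]
tool_rot: [3.141, -0.002, -3.033]
force: [0.1, -0.8, -0.7]
width: 7.2
gripper_force: 0.0
```

```bash
python3 - <<'E'
from fit import *
s=read_state();np.save('pics/w7s.npy',s,allow_pickle=True);d=save('wrist','w7')
delta((638,4.8,58),186.2)
E
```

```text
sh [-0.0059 -0.0002  0.0652] rv [ 0.0001 -0.0011  0.0001] f [ 0.4 -0.3  0. ] w 0.3 t 17.8 pos [636.3   4.7  77.6] yaw -173.79
```

View pics/w7.png

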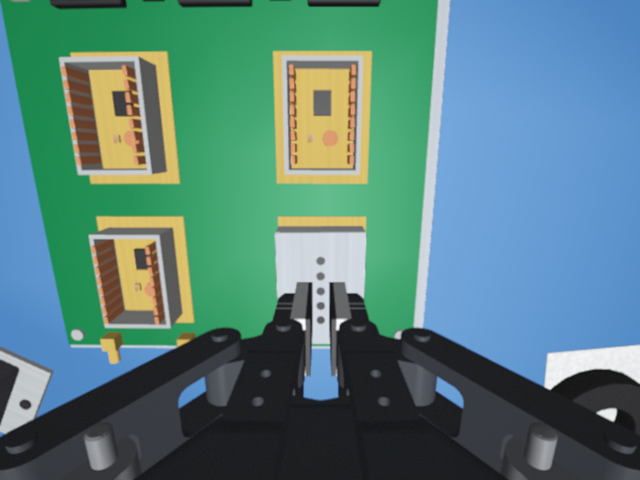

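Cover 1 lies squarely on frame 1 (centre about (320,285)). Press it.

>>> {"op": "move_arm", "data": {"rows": "-0.006 0 0.03 0 0 0 1;-0.006 0 0.06 0 0 0 1;-0.006 0 0.07 0 0 0 1;-0.006 0 0.08 0 0 0 1;-0.006 0 0.085 0 0 0 1;-0.006 0 0.09 0 0 0 1;-0.006 0 0.09 0 0 0 1;-0.006 0 0.09 0 0 0 1"}}

```text
clock: 18.42
eef_pos: [638.3, 4.9, 52.1]
tool_rot: [3.141, -0.001, -3.033]
force: [-3.4, 0.5, 10.0]
width: -0.1
gripper_force: 4.9
```

>>> {"op": "move_arm", "data": {"rows": "0 0 0.004 0 0 0 1;0 0 0.004 0 0 0 1;0 0 0.004 0 0 0 1"}}

```text
clock: 18.67
eef_pos: [638.3, 5.0, 52.0]
tool_rot: [3.141, -0.001, -3.033]
force: [-4.5, 0.0, 17.7]
width: 0.1
gripper_force: 8.8
```

>>> {"op": "move_arm", "data": {"rows": "0 0 -0.1 0 0 0 1;0 0 -0.25 0 0 0 1;0 0 -0.35 0 0 0 -1;0.41 0.8 -0.35 0 0 0.284 -1;0.41 0.8 -0.35 0 0 0.284 -1;0.41 0.8 -0.35 0 0 0.284 -1;0.41 0.8 -0.35 0 0 0.284 -1;0.41 0.8 -0.35 0 0 0.284 -1;0.41 0.8 -0.35 0 0 0.284 -1;0.41 0.8 -0.35 0 0 0.284 -1;0.41 0.8 -0.35 0 0 0.284 -1;0.41 0.8 -0.35 0 0 0.284 -1"}}

```text
clock: 19.67
eef_pos: [489.5, 231.4, 154.8]
tool_rot: [-3.141, -0.001, 2.807]
force: [-0.1, -1.2, -0.4]
width: 85.1
gripper_force: 0.0
```

```bash
cat >> fit.py <<'E'
def snap(name):
    s=read_state();np.save('pics/'+name+'s.npy',s,allow_pickle=True);return save('wrist',name),s
def covers(d,s,z=16,vmax=300):
    E=ext(d,s);h=cv2.cvtColor(d['img'],cv2.COLOR_RGB2HSV)
    m=((h[:,:,1]<60)&(h[:,:,2]>110)).astype(np.uint8);m[vmax:]=0
    m=cv2.morphologyEx(m,cv2.MORPH_CLOSE,np.ones((7,7)))
    for c in cv2.findContours(m,0,1)[0]:
        if cv2.contourArea(c)>1500:
            P=np.array([px2w(d,E,x,y,z)[:2] for x,y in c[:,0]],np.float32);r=cv2.minAreaRect(P)
            print(np.round(r[0],1),np.round(r[1],1),round(r[2],1),c[:,0].mean(0).round())
E
python3 - <<'E'
from fit import *
d,s=snap('w8');covers(d,s)
d=save('top','top1');h=cv2.cvtColor(d['img'],cv2.COLOR_RGB2HSV);E=ext(d)
m=((h[:,:,1]<70)&(h[:,:,2]>80)).astype(np.uint8);m[:215]=0;m[330:]=0;m[:,:100]=0;m[:,490:]=0
n,l,st,ce=cv2.connectedComponentsWithStats(m)
print([(ce[i].round(1).tolist(),st[i,4]) for i in range(1,n) if 200<st[i,4]<700])
delta((432,252,60),160.6)
E
```

```text
[450.7  17.9] [112.2  45.1] 71.2 [ 70. 279.]
[433.5 251.4] [43.9 59.1] 70.9 [323. 154.]
[472.9 381.5] [44.9 59. ] 71.2 [506. 147.]
[329.7 207.3] [77.4 37.8] 70.4 [211.  20.]
[275.5 104.6] [83.7 25.7] 90.0 [43. 14.]
[([308.2, 221.7], np.int32(256)), ([428.7, 238.0], np.int32(398)), ([211.2, 295.6], np.int32(423))]
sh [0.212  0.0073 0.3168] rv [-0.0006  0.0004 -0.0004] f [ 0.4 -0.6 -0.2] w 85.6 t 19.8 pos [491.2 228.9 155.1] yaw 160.56
```

>>> {"op": "move_arm", "data": {"rows": "0.206 0.007 0.1 0 0 -0.003 -1;0.206 0.007 0.2 0 0 -0.003 -1;0.206 0.007 0.3 0 0 -0.003 -1;0.206 0.007 0.3 0 0 -0.003 -1;0.206 0.007 0.3 0 0 -0.003 -1;0.206 0.007 0.3 0 0 -0.003 -1;0.206 0.007 0.3 0 0 -0.003 -1"}}

```text
clock: 20.35
eef_pos: [435.8, 252.2, 67.3]
tool_rot: [3.139, 0.003, 2.806]
force: [0.2, 0.4, 0.6]
width: 85.1
gripper_force: 0.0
```

```bash
python3 - <<'E'
from h import *
delta((433.5,251.4,15),160.9)
E
```

```text
sh [ 0.0068 -0.0057  0.1743] rv [ 0.0019  0.0022 -0.0015] f [0.2 0.4 0.6] w 85.1 t 20.4 pos [435.8 252.2  67.3] yaw 160.76
```

>>> {"op": "move_arm", "data": {"rows": "0.007 -0.005 0.1 0 0 0 -1;0.007 -0.005 0.15 0 0 0 -1;0.007 -0.005 0.173 0 0 0 -1;0.007 -0.005 0.173 0 0 0 -1;0.007 -0.005 0.173 0 0 0 1;0.007 -0.005 0.173 0 0 0 1;0.007 -0.005 0.173 0 0 0 1;0.007 -0.005 0.173 0 0 0 1;0.007 -0.005 0.173 0 0 0 1;0.007 -0.005 0.173 0 0 0 1;0.007 -0.005 0.173 0 0 0 1;0.007 -0.005 0.173 0 0 0 1"}}

```text
clock: 21.35
eef_pos: [431.2, 252.3, 14.8]
tool_rot: [3.14, 0.001, 2.809]
force: [-1.1, -0.3, 8.6]
width: 42.2
gripper_force: 60.6
```

>>> {"op": "move_arm", "data": {"rows": "0 0 0 0 0 0 1;0 0 0 0 0 0 1;0 0 0 0 0 0 1;0 0 -0.1 0 0 0 1;0 0 -0.3 0 0 0 1;0 0 -0.3 0 0 0 1;0 0 -0.3 0 0 0 1;0 0 -0.3 0 0 0 1"}}

```text
clock: 22.02
eef_pos: [431.2, 252.5, 104.8]
tool_rot: [3.139, 0.002, 2.809]
force: [0.0, -0.0, 0.3]
width: 42.6
gripper_force: 61.6
```

```bash
python3 - <<'E'
from h import *
delta((557.9,-3.9,85),186.2)
E
```

```text
sh [-0.6784 -0.6701  0.0655] rv [ 0.0014  0.0016 -0.2807] f [ 0.  -0.   0.3] w 42.6 t 22.0 pos [431.2 252.5 104.8] yaw 160.94
```

>>> {"op": "move_arm", "data": {"rows": "-0.678 -0.67 0 0 0 -0.281 1;-0.678 -0.67 0 0 0 -0.281 1;-0.678 -0.67 0 0 0 -0.281 1;-0.678 -0.67 0 0 0 -0.281 1;-0.678 -0.67 0 0 0 -0.281 1;-0.678 -0.67 0 0 0 -0.281 1;-0.678 -0.67 0 0 0 -0.281 1;-0.678 -0.67 0 0 0 -0.281 1;-0.678 -0.67 0.06 0 0 -0.281 1;-0.678 -0.67 0.06 0 0 -0.281 1;-0.678 -0.67 0.06 0 0 -0.281 1;-0.678 -0.67 0.06 0 0 -0.281 1"}}

```text
clock: 23.02
eef_pos: [556.3, -3.7, 84.9]
tool_rot: [3.141, -0.002, -3.032]
force: [-0.7, -0.8, 0.4]
width: 42.5
gripper_force: 61.6
```

```bash
cat >> fit.py <<'E'
def heldauto(name,ztop=1.8):
    d=load(name);s=load(name+'s');h=cv2.cvtColor(d['img'],cv2.COLOR_RGB2HSV)
    m=((h[:,:,1]<40)&(h[:,:,2]>175)).astype(np.uint8);m[:,:255]=0;m[:,390:]=0;m[:235]=0;m[400:]=0
    m=cv2.morphologyEx(m,cv2.MORPH_CLOSE,np.ones((9,9)));m=cv2.morphologyEx(m,cv2.MORPH_OPEN,np.ones((15,15)))
    c=max(cv2.findContours(m,0,1)[0],key=cv2.contourArea)
    a=cv2.approxPolyDP(cv2.convexHull(c),6,True)[:,0]
    print(a.tolist())
    if len(a)==4:
        a=a[np.argsort(a[:,1])];t=a[:2][np.argsort(a[:2,0])];b=a[2:][np.argsort(-a[2:,0])]
        return held(name,[*t,*b],ztop)
E
python3 - <<'E'
from fit import *
heldauto('w6')
d,s=snap('w9');heldauto('w9')
print(*fit('w9',(567.1,-103.3)))
delta((557.9,-3.9,42),186.2)
E
```

```text
[[376, 253], [372, 385], [270, 387], [264, 254]]
held c [634.9   4.   87.3] tool [-1.3 -0.8 -1.8] L 58.2 W 42.5 ang -173.5
[[377, 252], [372, 384], [329, 398], [270, 385], [264, 253]]
[ 567.   -103.44    6.03] 0.77
sh [-0.004  -0.0012  0.1445] rv [ 0.0003 -0.0004  0.0009] f [ 0.3 -0.3 -0. ] w 42.6 t 23.1 pos [556.7  -3.7  85.3] yaw -173.72
```

>>> {"op": "move_arm", "data": {"rows": "0.003 0 0.05 0 0 0 1;0.003 0 0.1 0 0 0 1;0.003 0 0.11 0 0 0 1;0.003 0 0.12 0 0 0 1;0.003 0 0.13 0 0 0 1;0.003 0 0.14 0 0 0 1;0.003 0 0.146 0 0 0 1;0.003 0 0.146 0 0 0 1;0.003 0 0.146 0 0 0 1"}}

```text
clock: 23.82
eef_pos: [556.2, -4.7, 41.8]
tool_rot: [-3.142, 0.0, -3.033]
force: [-0.7, 0.6, -0.4]
width: 42.4
gripper_force: 61.7
```

```bash
python3 - <<'E'
from h import *
delta((555.7,-3.8,41.5),186.2)
E
```

```text
sh [0.0015 0.0031 0.0011] rv [-0.      0.0002  0.0001] f [-0.7  0.6 -0.4] w 42.4 t 23.8 pos [556.2  -4.7  41.8] yaw -173.79
```

>>> {"op": "move_arm", "data": {"rows": "0 0.002 0.003 0 0 0 1;0 0.002 0.003 0 0 0 -0.3;0 0.002 0.003 0 0 0 -0.3;0 0.002 0.003 0 0 0 -0.3;0 0.002 0.003 0 0 0 -0.3;0 0.002 -0.05 0 0 0 -0.3;0 0.002 -0.12 0 0 0 -0.3;0 0.002 -0.12 0 0 0 1;0 0.002 -0.12 0 0 0 1;0 0.002 -0.12 0 0 0 1;0 0.002 -0.12 0 0 0 1;0 0.002 -0.12 0 0 0 1"}}

```text
clock: 24.82
eef_pos: [555.4, -4.1, 76.7]
tool_rot: [3.141, -0.002, -3.033]
force: [0.6, -0.2, -0.2]
width: 0.1
gripper_force: 0.0
```

```bash
python3 - <<'E'
from fit import *
d,s=snap('w10')
h=cv2.cvtColor(d['img'],cv2.COLOR_RGB2HSV)
print(*fit('w10',(556.8,-4),z=43,L=58,W=42,rng=6)) 
delta((556.8,-4,52),186.2)
E
```

```text
[557.42  -5.14   6.13] 0.56
sh [-0.0046 -0.0003  0.0827] rv [ 0.0001 -0.001   0.0001] f [-0.9  0.1 -0.3] w -0.5 t 24.9 pos [555.5  -4.   76.8] yaw -173.79
```

>>> {"op": "move_arm", "data": {"rows": "-0.005 0 0.03 0 0 0 1;-0.005 0 0.06 0 0 0 1;-0.005 0 0.07 0 0 0 1;-0.005 0 0.08 0 0 0 1;-0.005 0 0.085 0 0 0 1;-0.005 0 0.09 0 0 0 1;-0.005 0 0.09 0 0 0 1;-0.005 0 0.09 0 0 0 1"}}

```text
clock: 25.53
eef_pos: [557.3, -3.8, 52.0]
tool_rot: [3.141, -0.0, -3.033]
force: [-3.6, -0.4, 17.8]
width: 0.2
gripper_force: 9.1
```

>>> {"op": "move_arm", "data": {"rows": "0 0 0.002 0 0 0 1;0 0 0.002 0 0 0 1;0 0 0.002 0 0 0 1"}}

```text
clock: 25.78
eef_pos: [557.3, -3.9, 52.0]
tool_rot: [3.141, 0.0, -3.033]
force: [-4.5, 0.8, 23.0]
width: 0.1
gripper_force: 11.6
```

>>> {"op": "move_arm", "data": {"rows": "0 0 -0.1 0 0 0 1;0 0 -0.25 0 0 0 1;0 0 -0.35 0 0 0 -1;-0.02 0.6 -0.35 0 0 0 -1;-0.02 0.6 -0.35 0 0 0 -1;-0.02 0.6 -0.35 0 0 0 -1;-0.02 0.6 -0.35 0 0 0 -1;-0.02 0.6 -0.35 0 0 0 -1"}}

```text
clock: 26.45
eef_pos: [542.2, 184.3, 154.6]
tool_rot: [3.136, -0.0, -3.025]
force: [-0.5, 2.0, -0.8]
width: 72.4
gripper_force: 0.0
```

>>> {"op": "move_arm", "data": {"rows": "-0.02 0.62 0 0 0 0.278 -1;-0.02 0.62 0 0 0 0.278 -1;-0.02 0.62 0 0 0 0.278 -1;-0.02 0.62 0 0 0 0.278 -1;-0.02 0.62 0 0 0 0.278 -1;-0.02 0.62 0 0 0 0.278 -1;-0.02 0.62 0 0 0 0.278 -1;-0.02 0.62 0 0 0 0.278 -1"}}

```text
clock: 27.12
eef_pos: [530.0, 359.4, 154.3]
tool_rot: [-3.139, 0.0, 2.812]
force: [-0.4, -0.3, 0.4]
width: 85.4
gripper_force: 0.0
```

```bash
python3 - <<'E'
from fit import *
d,s=snap('w11');covers(d,s)
delta((472.9,381.5,65),161.2)
E
```

```text
[473.3 382.6] [43.8 59.5] 71.2 [327. 152.]
[536.4 540.9] [129.3 252.4] 84.2 [575. 138.]
[332.2 220.6] [64.3 42.1] 69.9 [33. 27.]
sh [0.2058 0.01   0.2985] rv [-0.0013  0.0001 -0.0017] f [ 0.2 -0.3 -0.5] w 85.5 t 27.2 pos [530.4 358.8 154.6] yaw 161.05
```

>>> {"op": "move_arm", "data": {"rows": "0.206 0.012 0.1 0 0 0 -1;0.206 0.012 0.2 0 0 0 -1;0.206 0.012 0.3 0 0 0 -1;0.206 0.012 0.3 0 0 0 -1;0.206 0.012 0.3 0 0 0 -1;0.206 0.012 0.3 0 0 0 -1;0.206 0.012 0.3 0 0 0 -1"}}

```text
clock: 27.75
eef_pos: [475.6, 384.1, 67.5]
tool_rot: [3.138, 0.003, 2.81]
force: [0.3, 0.1, -0.4]
width: 85.5
gripper_force: 0.0
```

```bash
python3 - <<'E'
from h import *
delta((473.1,382.3,16),161.2)
E
```

```text
sh [ 0.0066 -0.009   0.1715] rv [ 0.0021  0.0021 -0.002 ] f [ 0.3  0.1 -0.4] w 85.5 t 27.8 pos [475.6 384.1  67.5] yaw 161.02
```

>>> {"op": "move_arm", "data": {"rows": "0.007 -0.009 0.1 0 0 0 -1;0.007 -0.009 0.15 0 0 0 -1;0.007 -0.009 0.17 0 0 0 -1;0.007 -0.009 0.17 0 0 0 -1;0.007 -0.009 0.17 0 0 0 1;0.007 -0.009 0.17 0 0 0 1;0.007 -0.009 0.17 0 0 0 1;0.007 -0.009 0.17 0 0 0 1;0.007 -0.009 0.17 0 0 0 1;0.007 -0.009 0.17 0 0 0 1;0.007 -0.009 0.17 0 0 0 1;0.007 -0.009 0.17 0 0 0 1"}}

```text
clock: 28.75
eef_pos: [470.6, 383.4, 15.6]
tool_rot: [3.139, 0.001, 2.813]
force: [-0.9, -0.6, 6.1]
width: 42.2
gripper_force: 61.3
```

>>> {"op": "move_arm", "data": {"rows": "0 0 0 0 0 0 1;0 0 0 0 0 0 1;0 0 0 0 0 0 1;0 0 -0.1 0 0 0 1;0 0 -0.3 0 0 0 1;0 0 -0.3 0 0 0 1;0 0 -0.3 0 0 0 1;0 0 -0.3 0 0 0 1"}}

```text
clock: 29.42
eef_pos: [470.4, 383.5, 105.8]
tool_rot: [3.139, 0.002, 2.813]
force: [-0.2, -0.4, -1.0]
width: 42.4
gripper_force: 61.1
```

```bash
python3 - <<'E'
from h import *
delta((566,-103.3,85),186.2)
E
```

```text
sh [-0.8246 -1.4334  0.0663] rv [ 0.0017  0.0014 -0.2778] f [-0.2 -0.4 -1. ] w 42.4 t 29.4 pos [470.4 383.5 105.8] yaw 161.2
```

>>> {"op": "move_arm", "data": {"rows": "-0.41 -0.72 0 0 0 0 1;-0.41 -0.72 0 0 0 0 1;-0.41 -0.72 0 0 0 0 1;-0.41 -0.72 0 0 0 0 1;-0.41 -0.72 0 0 0 0 1;-0.41 -0.72 0 0 0 0 1;-0.41 -0.72 0 0 0 0 1"}}

```text
clock: 30.0
eef_pos: [517.3, 126.8, 103.1]
tool_rot: [-3.134, 0.001, 2.8]
force: [0.7, -0.7, -1.1]
width: 42.5
gripper_force: 61.1
```

>>> {"op": "move_arm", "data": {"rows": "-0.414 -0.714 0 0 0 -0.278 1;-0.414 -0.714 0 0 0 -0.278 1;-0.414 -0.714 0 0 0 -0.278 1;-0.414 -0.714 0 0 0 -0.278 1;-0.414 -0.714 0 0 0 -0.278 1;-0.414 -0.714 0 0 0 -0.278 1;-0.414 -0.714 0 0 0 -0.278 1;-0.414 -0.714 0.066 0 0 -0.278 1;-0.414 -0.714 0.066 0 0 -0.278 1;-0.414 -0.714 0.066 0 0 -0.278 1"}}

```text
clock: 30.83
eef_pos: [563.2, -103.2, 82.6]
tool_rot: [3.14, -0.004, -3.033]
force: [-0.6, -0.5, -0.6]
width: 42.4
gripper_force: 61.1
```

```bash
python3 - <<'E'
from fit import *
d,s=snap('w12');heldauto('w12',0.4)
delta((566,-103.3,43),186.2)
E
```

```text
[[375, 252], [371, 384], [270, 385], [265, 252]]
held c [ 564.7 -104.    83. ] tool [-1.4 -0.9 -0.4] L 58.7 W 42.4 ang -173.6
sh [-0.0067 -0.0018  0.1347] rv [ 0.0007 -0.0016  0.0009] f [-0.4  0.1 -0.4] w 42.4 t 30.9 pos [ 564.1 -103.    83.4] yaw -173.72
```

>>> {"op": "move_arm", "data": {"rows": "-0.006 -0.001 0.05 0 0 0 1;-0.006 -0.001 0.09 0 0 0 1;-0.006 -0.001 0.1 0 0 0 1;-0.006 -0.001 0.11 0 0 0 1;-0.006 -0.001 0.12 0 0 0 1;-0.006 -0.001 0.13 0 0 0 1;-0.006 -0.001 0.134 0 0 0 1;-0.006 -0.001 0.134 0 0 0 1;-0.006 -0.001 0.134 0 0 0 1"}}

```text
clock: 31.63
eef_pos: [566.9, -104.4, 44.2]
tool_rot: [-3.142, 0.0, -3.033]
force: [-0.5, 0.1, -0.7]
width: 42.7
gripper_force: 61.1
```

```bash
python3 - <<'E'
from h import *
delta((565.8,-103.3,42.8),186.2)
E
```

```text
sh [0.0032 0.0039 0.0046] rv [-0.      0.0002  0.    ] f [-0.5  0.1 -0.7] w 42.7 t 31.6 pos [ 566.9 -104.4   44.2] yaw -173.8
```

>>> {"op": "move_arm", "data": {"rows": "0.002 0.003 0.006 0 0 0 1;0.002 0.003 0.006 0 0 0 1;0.002 0.003 0.006 0 0 0 -0.3;0.002 0.003 0.006 0 0 0 -0.3;0.002 0.003 0.006 0 0 0 -0.3;0.002 0.003 0.006 0 0 0 -0.3;0.002 0.003 -0.05 0 0 0 -0.3;0.002 0.003 -0.12 0 0 0 1;0.002 0.003 -0.12 0 0 0 1;0.002 0.003 -0.12 0 0 0 1;0.002 0.003 -0.12 0 0 0 1;0.002 0.003 -0.12 0 0 0 1"}}

```text
clock: 32.63
eef_pos: [565.4, -103.4, 79.2]
tool_rot: [3.141, -0.002, -3.033]
force: [-0.3, -0.4, 0.4]
width: 0.2
gripper_force: 0.0
```

```bash
python3 - <<'E'
from fit import *
d,s=snap('w13')
print(*fit('w13',(567.1,-103.4),z=43,L=58,W=42,rng=6)) 
delta((567.1,-103.4,52),186.2)
E
```

```text
[ 568.08 -104.27    6.44] 0.55
sh [-0.0058 -0.0007  0.0905] rv [ 0.0003 -0.001   0.0001] f [0.6 0.3 0.2] w 0.2 t 32.7 pos [ 565.4 -103.4   79.1] yaw -173.79
```

>>> {"op": "move_arm", "data": {"rows": "-0.006 0 0.03 0 0 0 1;-0.006 0 0.06 0 0 0 1;-0.006 0 0.075 0 0 0 1;-0.006 0 0.085 0 0 0 1;-0.006 0 0.09 0 0 0 1;-0.006 0 0.097 0 0 0 1;-0.006 0 0.097 0 0 0 1;-0.006 0 0.097 0 0 0 1"}}

```text
clock: 33.35
eef_pos: [567.2, -103.1, 52.0]
tool_rot: [3.141, -0.001, -3.033]
force: [-3.1, 0.7, 15.9]
width: -0.2
gripper_force: 8.0
```

>>> {"op": "move_arm", "data": {"rows": "0 0 0.002 0 0 0 1;0 0 0.002 0 0 0 1;0 0 0.002 0 0 0 1"}}

```text
clock: 33.6
eef_pos: [567.2, -103.1, 52.0]
tool_rot: [3.141, -0.001, -3.033]
force: [-5.1, 1.5, 21.2]
width: -0.3
gripper_force: 10.4
```

>>> {"op": "move_arm", "data": {"rows": "0 0 -0.1 0 0 0 1;0 0 -0.25 0 0 0 1;0 0 -0.35 0 0 0 -1;-0.198 -0.74 -0.35 0 0 0.06 -1;-0.198 -0.74 -0.35 0 0 0.06 -1;-0.198 -0.74 -0.35 0 0 0.06 -1;-0.198 -0.74 -0.35 0 0 0.06 -1;-0.198 -0.74 -0.35 0 0 0.06 -1;-0.198 -0.74 -0.35 0 0 0.06 -1;-0.198 -0.74 -0.35 0 0 0.06 -1;-0.198 -0.74 -0.35 0 0 0.06 -1;-0.198 -0.74 -0.35 0 0 0.06 -1"}}

```text
clock: 34.6
eef_pos: [650.4, -315.9, 154.2]
tool_rot: [3.139, -0.002, -3.127]
force: [-0.7, 1.4, 0.3]
width: 85.2
gripper_force: 0.0
```

```bash
python3 - <<'E'
from fit import *
d,s=snap('w14');covers(d,s)
delta((590.8,-317,65),180.8);print(read_state()['qpos'].round(2))
E
```

```text
[ 591.3 -318.6] [59.4 43.7] 1.4 [319. 156.]
[568.5 -94.8] [65.7 33.4] 6.6 [620. 132.]
[ 597.7 -164.3] [227.6  45.6] 14.2 [527. 167.]
[ 597.9 -465.3] [219.1 240.4] 1.0 [106. 172.]
sh [ 0.1995 -0.0033  0.2989] rv [ 0.0014 -0.0007  0.0013] f [-0.   0.4  0.1] w 85.4 t 34.6 pos [ 650.7 -315.2  154.6] yaw -179.08
[ 0.44  0.83 -0.06  1.36  0.05  0.95  1.96]
```

View pics/w14.png

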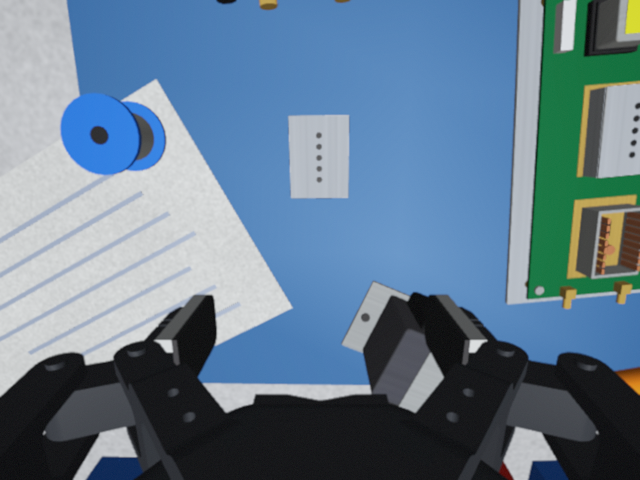

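>>> {"op": "move_arm", "data": {"rows": "0.198 -0.008 0.1 0 0 -0.004 -1;0.198 -0.008 0.2 0 0 -0.004 -1;0.198 -0.008 0.3 0 0 -0.004 -1;0.198 -0.008 0.3 0 0 -0.004 -1;0.198 -0.008 0.3 0 0 -0.004 -1;0.198 -0.008 0.3 0 0 -0.004 -1;0.198 -0.008 0.3 0 0 -0.004 -1"}}

```text
clock: 35.23
eef_pos: [594.5, -320.6, 68.0]
tool_rot: [-3.14, 0.005, -3.12]
force: [-0.3, -0.2, -0.5]
width: 85.6
gripper_force: 0.0
```

```bash
python3 - <<'E'
from h import *
delta((591.2,-318.6,16),181.3)
E
```

```text
sh [0.0117 0.0072 0.1732] rv [-0.0011  0.0031 -0.0004] f [-0.3 -0.2 -0.5] w 85.6 t 35.2 pos [ 594.5 -320.6   68. ] yaw -178.74
```

>>> {"op": "move_arm", "data": {"rows": "0.006 0.006 0.1 0 0 0 -1;0.006 0.006 0.15 0 0 0 -1;0.006 0.006 0.172 0 0 0 -1;0.006 0.006 0.172 0 0 0 -1;0.006 0.006 0.172 0 0 0 1;0.006 0.006 0.172 0 0 0 1;0.006 0.006 0.172 0 0 0 1;0.006 0.006 0.172 0 0 0 1;0.006 0.006 0.172 0 0 0 1;0.006 0.006 0.172 0 0 0 1;0.006 0.006 0.172 0 0 0 1;0.006 0.006 0.172 0 0 0 1"}}

```text
clock: 36.23
eef_pos: [590.7, -319.6, 15.1]
tool_rot: [-3.14, 0.002, -3.121]
force: [-0.1, -0.1, 5.6]
width: 42.4
gripper_force: 62.3
```

>>> {"op": "move_arm", "data": {"rows": "0 0 0 0 0 0 1;0 0 0 0 0 0 1;0 0 0 0 0 0 1;0 0 -0.1 0 0 0 1;0 0 -0.3 0 0 0 1;0 0 -0.34 0 0 0 1;0 0 -0.34 0 0 0 1;0 0 -0.34 0 0 0 1"}}

```text
clock: 36.9
eef_pos: [591.1, -319.8, 118.3]
tool_rot: [-3.139, 0.004, -3.121]
force: [-0.5, 0.2, -0.8]
width: 42.3
gripper_force: 61.6
```

```bash
python3 - <<'E'
from h import *
delta((647.5,-94.5,85),186.2)
E
```

```text
sh [-0.2028  0.7474  0.1102] rv [-0.0016  0.0026 -0.056 ] f [-0.5  0.2 -0.8] w 42.3 t 36.9 pos [ 591.1 -319.8  118.3] yaw -178.84
```

>>> {"op": "move_arm", "data": {"rows": "-0.203 0.747 0 0 0 -0.056 1;-0.203 0.747 0 0 0 -0.056 1;-0.203 0.747 0 0 0 -0.056 1;-0.203 0.747 0 0 0 -0.056 1;-0.203 0.747 0 0 0 -0.056 1;-0.203 0.747 0 0 0 -0.056 1;-0.203 0.747 0 0 0 -0.056 1;-0.203 0.747 0.11 0 0 -0.056 1;-0.203 0.747 0.11 0 0 -0.056 1;-0.203 0.747 0.11 0 0 -0.056 1;-0.203 0.747 0.11 0 0 -0.056 1"}}

```text
clock: 37.82
eef_pos: [645.5, -94.6, 82.3]
tool_rot: [-3.142, -0.002, -3.034]
force: [1.0, 0.1, 0.4]
width: 42.8
gripper_force: 61.6
```

```bash
python3 - <<'E'
from fit import *
d,s=snap('w15');heldauto('w15',0.9)
delta((647.3,-94.5,42.6),186.2)
E
```

```text
[[265, 248], [377, 250], [371, 382], [270, 382]]
held c [645.5 -95.3  83.2] tool [ 0.1 -0.7 -0.9] L 58.5 W 42.5 ang -174.0
sh [-0.0039  0.      0.1349] rv [-0.0002  0.0001 -0.0006] f [0.4 0.2 0.6] w 42.4 t 37.9 pos [646.1 -94.6  83.1] yaw -173.86
```

>>> {"op": "move_arm", "data": {"rows": "-0.008 0 0.05 0 0 0 1;-0.008 0 0.09 0 0 0 1;-0.008 0 0.1 0 0 0 1;-0.008 0 0.11 0 0 0 1;-0.008 0 0.12 0 0 0 1;-0.008 0 0.13 0 0 0 1;-0.008 0 0.135 0 0 0 1;-0.008 0 0.135 0 0 0 1;-0.008 0 0.135 0 0 0 1"}}

```text
clock: 38.62
eef_pos: [648.6, -93.5, 42.4]
tool_rot: [-3.142, 0.0, -3.033]
force: [-0.5, 0.4, 0.6]
width: 42.8
gripper_force: 61.6
```

```bash
python3 - <<'E'
from h import *
delta((648.5,-94.5,42.3),186.2)
E
```

```text
sh [ 0.0008 -0.0033  0.0004] rv [-0.      0.0003  0.0001] f [-0.5  0.4  0.6] w 42.8 t 38.6 pos [648.6 -93.5  42.4] yaw -173.79
```

>>> {"op": "move_arm", "data": {"rows": "0 -0.002 0.003 0 0 0 1;0 -0.002 0.003 0 0 0 1;0 -0.002 0.003 0 0 0 -0.3;0 -0.002 0.003 0 0 0 -0.3;0 -0.002 0.003 0 0 0 -0.3;0 -0.002 0.003 0 0 0 -0.3;0 -0.002 -0.05 0 0 0 -0.3;0 -0.002 -0.12 0 0 0 1;0 -0.002 -0.12 0 0 0 1;0 -0.002 -0.12 0 0 0 1;0 -0.002 -0.12 0 0 0 1;0 -0.002 -0.12 0 0 0 1"}}

```text
clock: 39.62
eef_pos: [647.7, -94.1, 77.2]
tool_rot: [3.141, -0.002, -3.033]
force: [-0.1, 0.0, 0.5]
width: 0.1
gripper_force: 0.0
```

```bash
python3 - <<'E'
from fit import *
d,s=snap('w16')
print(*fit('w16',(648.6,-94.6),z=43,L=58,W=42,rng=6)) 
delta((648.6,-94.6,52),186.2)
E
```

```text
[648.93 -94.66   6.16] 0.56
sh [-0.0029 -0.0022  0.0839] rv [ 0.0003 -0.0012  0.0001] f [-0.5  0.3  0.1] w -0.3 t 39.7 pos [647.7 -94.1  77.2] yaw -173.79
```

>>> {"op": "move_arm", "data": {"rows": "-0.003 -0.002 0.03 0 0 0 1;-0.003 -0.002 0.06 0 0 0 1;-0.003 -0.002 0.07 0 0 0 1;-0.003 -0.002 0.08 0 0 0 1;-0.003 -0.002 0.085 0 0 0 1;-0.003 -0.002 0.091 0 0 0 1;-0.003 -0.002 0.091 0 0 0 1;-0.003 -0.002 0.091 0 0 0 1"}}

```text
clock: 40.33
eef_pos: [648.9, -94.6, 52.1]
tool_rot: [3.141, -0.001, -3.033]
force: [-4.3, 0.3, 13.3]
width: 0.4
gripper_force: 6.8
```

>>> {"op": "move_arm", "data": {"rows": "0 0 0.002 0 0 0 1;0 0 0.002 0 0 0 1;0 0 0.002 0 0 0 1"}}

```text
clock: 40.58
eef_pos: [648.9, -94.6, 52.1]
tool_rot: [3.142, -0.001, -3.033]
force: [-5.7, 0.8, 17.1]
width: -0.3
gripper_force: 8.6
```

>>> {"op": "move_arm", "data": {"rows": "0 0 -0.1 0 0 0 1;0 0 -0.25 0 0 0 1;-0.4 0 -0.45 0 0 0 1;-0.4 0 -0.45 0 0 0 1;-0.4 0 -0.45 0 0 0 1;-0.4 0 -0.45 0 0 0 1;-0.4 0 -0.45 0 0 0 1;-0.4 0 -0.45 0 0 0 1"}}

```text
clock: 41.25
eef_pos: [767.9, -81.4, 183.8]
tool_rot: [3.141, -0.002, -3.033]
force: [-1.4, 0.3, -1.2]
width: 0.2
gripper_force: 0.0
```

```bash
python3 - <<'E'
from fit import *
d,s=snap('w17')
for c in [(638,5),(648.5,-94.6),(556.8,-4),(567.1,-103.4)]:
  for z in(38,43): print(z,*fit('w17',c,z=z,L=58,W=42,rng=6))
d=save('top','top2')
c=cv2.resize(d['img'][130:335,100:500],None,fx=2,fy=2,interpolation=2);cv2.imwrite('pics/chk.png',c[:,:,::-1])
delta((389,-313,66),186.2)
E
```

```text
38 [639.79   3.37   6.31] 0.81
43 [641.07   1.76   6.44] 0.71
38 [649.97 -94.57   6.59] 0.81
43 [651.02 -94.32   6.23] 0.72
38 [562.8   2.    9. ] 0.02
43 [557.84  -1.     9.44] 0.0
38 [573.1  -97.47  11.  ] 0.01
43 [ 568.14 -100.4     9.44] 0.0
sh [ 1.332  -0.6298  0.397 ] rv [ 0.0002 -0.003  -0.0002] f [ 0.5 -0.6 -0.3] w 0.4 t 41.4 pos [766.5 -82.1 183.3] yaw -173.82
```

View pics/chk.png

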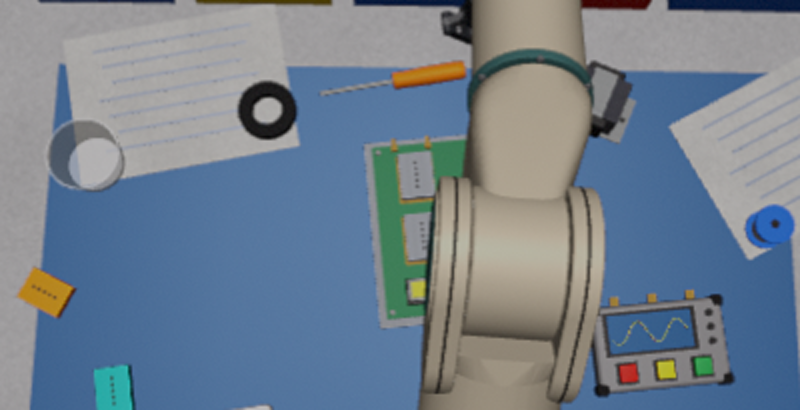

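View pics/w17.png

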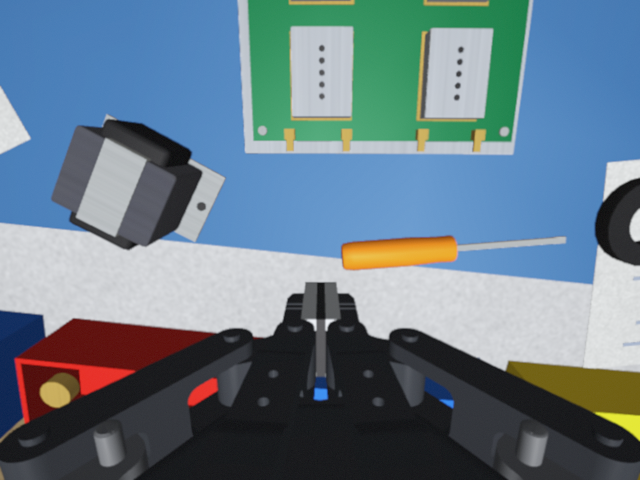

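>>> {"op": "move_arm", "data": {"rows": "0.66 -0.63 -0.1 0 0 0 1;0.66 -0.63 -0.1 0 0 0 1;0.66 -0.63 -0.1 0 0 0 1;0.66 -0.63 -0.1 0 0 0 1;0.66 -0.63 -0.1 0 0 0 1;0.66 -0.63 -0.1 0 0 0 1;0.66 -0.63 -0.1 0 0 0 1;0.66 -0.63 -0.1 0 0 0 1;0.66 -0.63 -0.1 0 0 0 1"}}

```text
clock: 42.1
eef_pos: [589.1, -293.3, 215.0]
tool_rot: [3.142, -0.002, -3.038]
force: [0.2, -0.4, -0.0]
width: -0.3
gripper_force: 0.0
```

>>> {"op": "move_arm", "data": {"rows": "0.67 0 0 0 0 0 1;0.67 0 0 0 0 0 1;0.67 0 0 0 0 0 1;0.67 0 0 0 0 0 1;0.67 0 0 0 0 0 1;0.67 0 0.2 0 0 0 1;0.67 0 0.3 0 0 0 1;0.67 0 0.4 0 0 0 1;0.67 0 0.4 0 0 0 1;0.67 0 0.4 0 0 0 1"}}

```text
clock: 42.93
eef_pos: [391.6, -310.4, 93.8]
tool_rot: [3.137, -0.004, -3.031]
force: [0.5, -0.1, 0.4]
width: 0.3
gripper_force: 0.0
```

```bash
python3 - <<'E'
from h import *
delta((389,-313.5,66),186.2)
E
```

```text
sh [ 0.0095 -0.0099  0.0928] rv [ 0.0028 -0.0024  0.0013] f [ 0.5 -0.1  0.4] w 0.3 t 42.9 pos [ 391.6 -310.4   93.8] yaw -173.68
```

>>> {"op": "move_arm", "data": {"rows": "0.009 -0.01 0.05 0 0 0 1;0.009 -0.01 0.1 0 0 0 1;0.009 -0.01 0.1 0 0 0 1;0.009 -0.01 0.1 0 0 0 1"}}

```text
clock: 43.27
eef_pos: [391.3, -316.0, 67.1]
tool_rot: [-3.14, 0.002, -3.032]
force: [-0.0, 0.9, 0.0]
width: 0.0
gripper_force: 0.0
```

```bash
python3 - <<'E'
from fit import *
delta((389,-313.5,52.6),186.2)
d,s=snap('w18')
E
```

```text
sh [0.0069 0.0091 0.0484] rv [-0.0008  0.0012  0.0006] f [-0.   0.9  0. ] w 0.0 t 43.3 pos [ 391.3 -316.    67.1] yaw -173.74
```

View pics/w18.png

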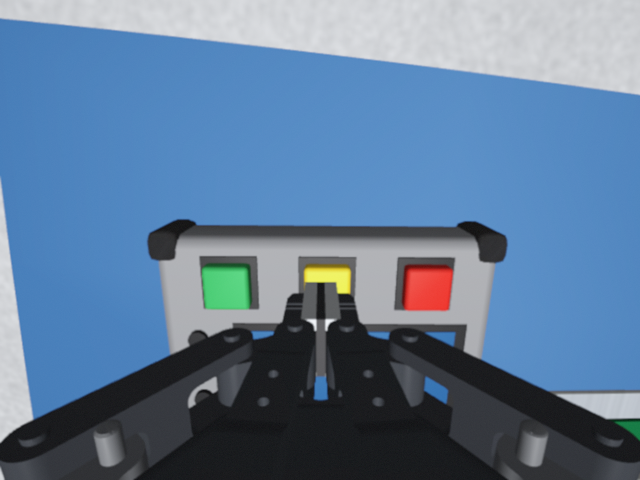

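>>> {"op": "move_arm", "data": {"rows": "0.007 0.008 0 0 0 0 1;0.007 0.008 0.02 0 0 0 1;0.007 0.008 0.035 0 0 0 1;0.007 0.008 0.045 0 0 0 1;0.007 0.008 0.052 0 0 0 1;0.007 0.008 0.055 0 0 0 1;0.007 0.008 0.055 0 0 0 1;0.007 0.008 0.055 0 0 0 1"}}

```text
clock: 43.98
eef_pos: [388.3, -314.0, 52.2]
tool_rot: [-3.14, 0.002, -3.033]
force: [-4.5, 5.5, 40.2]
width: 0.1
gripper_force: 20.3
```

>>> {"op": "move_arm", "data": {"rows": "0 0 -0.05 0 0 0 1;0 0 -0.1 0 0 0 1;0 0 -0.1 0 0 0 1;0 0 -0.1 0 0 0 1;-0.003 -0.08 -0.1 0 0 0 1;-0.003 -0.158 -0.1 0 0 0 1;-0.003 -0.158 -0.1 0 0 0 1;-0.003 -0.158 -0.06 0 0 0 1;-0.003 -0.158 -0.06 0 0 0 1;-0.003 -0.158 -0.06 0 0 0 1"}}

```text
clock: 44.82
eef_pos: [392.8, -359.8, 65.5]
tool_rot: [3.139, -0.002, -3.033]
force: [0.6, 0.2, 0.2]
width: 0.2
gripper_force: 0.0
```

```bash
python3 - <<'E'
from fit import *
delta((394.3,-361,52.6),186.2)
d,s=snap('w19');print(blob(d,(45,100,80),(85,255,255),(200,200,450,330)))
E
```

```text
sh [-0.0045 -0.0047  0.0429] rv [ 0.0016 -0.0015  0.0002] f [0.6 0.2 0.2] w 0.2 t 44.8 pos [ 392.8 -359.8   65.5] yaw -173.78
[(np.float64(315.81), np.float64(280.3), np.int32(583))]
```

>>> {"op": "move_arm", "data": {"rows": "-0.004 -0.003 0.02 0 0 0 1;-0.004 -0.003 0.03 0 0 0 1;-0.004 -0.003 0.04 0 0 0 1;-0.004 -0.003 0.045 0 0 0 1;-0.004 -0.003 0.05 0 0 0 1;-0.004 -0.003 0.05 0 0 0 1;-0.004 -0.003 0.05 0 0 0 1"}}

```text
clock: 45.45
eef_pos: [395.5, -361.5, 52.9]
tool_rot: [-3.141, 0.001, -3.033]
force: [-0.7, 2.3, 12.3]
width: 0.0
gripper_force: 5.6
```

>>> {"op": "move_arm", "data": {"rows": "0 0 0.004 0 0 0 1;0 0 0.004 0 0 0 1;0 0 0.004 0 0 0 1"}}

```text
clock: 45.7
eef_pos: [395.5, -361.5, 52.7]
tool_rot: [-3.141, 0.001, -3.033]
force: [-1.5, 2.8, 20.4]
width: 0.1
gripper_force: 10.3
```

>>> {"op": "move_arm", "data": {"rows": "0 0 -0.05 0 0 0 1;0 0 -0.15 0 0 0 1;0 0 -0.4 0 0 0 1;0 0 -0.4 0 0 0 1;0 0 -0.4 0 0 0 1;0 0 -0.4 0 0 0 1;0 0 -0.4 0 0 0 1"}}

```text
clock: 46.28
eef_pos: [394.6, -361.2, 170.3]
tool_rot: [3.141, -0.001, -3.033]
force: [-0.2, 0.5, -0.1]
width: 0.3
gripper_force: 0.0
```

```bash
python3 - <<'E'
from fit import *
d=save('top','top3')
for c in [(638,5),(648.5,-94.6),(556.8,-4),(567.1,-103.4)]: print(*fit('top3',c,z=38,L=54,W=38,rng=6))
Y=((22,100,120),(35,255,255));E=ext(d)
for b in blob(d,*Y,(285,255,385,290)): print(b)
print(blob(d,(8,120,120),(20,255,255),(100,255,150,295)),blob(d,(80,120,100),(95,255,255),(140,300,180,345)))
d=load('top0');print(blob(d,(8,120,120),(20,255,255),(100,255,150,295)),blob(d,(80,120,100),(95,255,255),(140,300,180,345)))
E
```

```text
[638.33   5.29   6.28] 0.58
[648.56 -93.03   6.28] 0.57
[557.18  -3.72   5.74] 0.58
[ 567.58 -102.71    6.7 ] 0.58
(np.float64(309.24), np.float64(274.25), np.int32(55))
(np.float64(332.7), np.float64(271.7), np.int32(57))
(np.float64(356.19), np.float64(269.63), np.int32(57))
[(np.float64(120.2), np.float64(275.52), np.int32(249))] [(np.float64(156.01), np.float64(324.88), np.int32(419))]
[(np.float64(120.59), np.float64(275.69), np.int32(286))] [(np.float64(156.03), np.float64(324.89), np.int32(418))]
```

All four covers are seated and level, and the look-alikes have not moved. Handing in.

```bash
python3 -c "
from cell import *
print(finish_job())"
```

```text
the job is handed in; nothing more can be done
None
```

The job is done and handed in: red key pressed first, then all three modules pushed home and all four covers fitted and pressed home, then yellow and green each pressed fully and let up, in about 46 s of robot time; the hand-in returned no verdict.

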